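# Third hand at the bracket jig

## Robot

A 7-joint arm with a two-finger parallel gripper is mounted at the origin on the work surface. World frame = base frame: x ahead of the robot, y to its left, z up, the work surface at z = 0. Lengths are in m, angles in rad, forces in N, time in s.
With the tool pointing down it reaches from about 0.425 to 0.95 m from the base axis. Payload 4.7 kg.
Tool frame: the origin (TCP) lies midway between the tips of the shut fingers; the grasp point (between the pads) lies 19 mm behind it (tcp_to_grasp is the distance from the TCP to the grasp point, in m); y points along the fingers, x is the direction in which the jaws open and shut, and the axes are right-handed (so a half turn about y gives the same grasp; the last joint's range is limited). The gripper opens to 85 mm and grips with 20 to 120 N. Pads are 22 mm wide; open, the fingers measure 114 mm over their backs; the gripper's body (76 mm by 85 mm) begins 54 mm behind the grasp point. The pads swing forward as they close: fully open they stand 13 mm farther back than shut.
Start: joints at [-1.228, 0.469, -0.049, 1.532, 0.024, 1.141, -0.082], TCP at [0.245, 0.629, 0.2] pointing down, gripper open.
Joint ranges: [-2.59, 2.59], [-0.33, 1.99], [-1.39, 1.29], [0.1, 2.45], [-1.04, 4.18], [0.21, 1.99], [-2.66, 2.66]. Speed limits (rad/s): [2.57, 2.57, 3.14, 3.14, 3.14, 3.14, 3.14].

## Interface

Orientations are given as a unit quaternion [x, y, z, w].
In Python, from plant import observe, grab_frame, sign_off, tcp_to_grasp gives the robot as it stands.
- The arm moves only by the tool send_rows, never from a script. Its argument "plan" is a list of rows, each a list of 7 numbers: the shift along the tool's x, y, z in m, then the turn, a rotation vector about the tool's x, y, z in degrees, then the finger opening in m, from 0 to 0.0854. A call has 1 to 20 rows; each row is the pose to reach, as a shift and turn from the pose commanded when the call began, along the tool's axes at that moment; what a row does not reach only later rows make up. A row lasts 1/10 s, in which the tool goes at most 50 mm and 8.59 degrees, less where a joint would pass 70% of its speed; a pose out of reach is approached as far as the arm can. A call with a gripper value outside its range is refused whole. The fingers move at their own pace and stop on an object; "newtons" is the grip in N (left out, the last holds). Time passes only in rows, so rows that repeat a pose let the fingers close. It gives the time, the measured TCP pose, the force and the opening at its end, in the units of the state.
- observe(): the state, without advancing time (a new reading comes with each control period).
- grab_frame(name): name is "scene" or "top" or "wrist"; returns a dict with "pixels" (420x560x3 uint8, red, green, blue), "fx", "fy", "cx", "cy" (pixels), "rvec" (rotation vector, rad) and "tvec" (3), from world to camera coordinates, as OpenCV has them. Camera axes: x right, y down, z forward; pixel columns grow to the right and rows downward; lengths in m; the calibration is good to about 2 mm. The wrist camera is an equidistant fisheye: a pixel r from the principal point sees the ray r / f radians off the axis. A picture is of the moment at which its call begins. There is no depth.
- sign_off(): hands the job in, once; it reports no verdict.
The state is a dict: "time": time; "joint_pos": joint angles; "joint_vel": joint speeds; "joint_torque": joint torques, N m; "tcp_pos": TCP position; "orientation": TCP orientation; "contact_force": force on the tool from outside, world axes, zero at the start; "moment": the same for the moment, N m; "grip_width": opening from 0.0 (shut) to 1.0 (fully open).
Only numpy, scipy, OpenCV 4.12 (cv2) and the standard library are available. Lean on these libraries where they do the work, as an engineer would, in place of code of your own. Each camera call takes 0.05 s, during which the arm holds its last target.

## Task

Be my third hand at the assembly jig: take the ribbed brass bracket, stand it on the jig's base plate with its tall back flange flat against the brass rail and its end right up against the stop, and press it onto the rail with a steady 12 N or so (not under 6, not over 18) while I screw it on from behind. It is polished, so grip it lightly and bring it up to the jig without knocking it, and do not shift the stop or the other things lying about. Press like that for three seconds at least and finish still holding and pressing: do not let go.

Things in the scene. Friction and masses are not known exactly. Their poses are not given: they have to be found in the camera images.
- bracket: The work: a polished brass bracket with a rib (the only one), 0.5 kg, loose on the bench. Foot flange 60 (x) x 64 (y) x 6 mm; back flange at its +x end, 6 mm thick, 56 mm high; central rib 10 mm thick (y), 24 mm long at its top (x 0 to 24, z 56), its outer edge sloping down to x = -26 at z = 16. Origin: centre of the underside; x points out of the back flange (to be turned to the rail), z up.
- bracket_grip (a point): The best place to pinch the bracket's rib from above: x = +3 mm, y = 0, z = 36 mm in the bracket's frame. The fingers close along the bracket's y across the 10 mm rib; either side of the rib 27 mm are free above the foot flange, and the foot flange's top lies 30 mm below this point. A grip of 20 to 40 N carries it safely.
- bracket_back (a point): Lower middle point of the back face of the bracket: x = +30 mm, y = 0, z = 0 in its frame. It comes to lie on the rail's front face. Axes as the bracket's.
- bracket_side (a point): Lower corner of the bracket at its back face and its +y end: x = +30, y = +32, z = 0 mm in its frame. This +y end butts against the stop. Axes as the bracket's.
- jig: The assembly jig, bolted down: a dark steel base plate (x -110 to +70, y -130 to +130 mm, 12 mm thick) with a steel fence 240 mm long, its top 60 mm above the bench, open in the middle for the screws. Origin: on the bench under the middle of the rail's front face. x points from the open base plate to the fence (the pressing direction), y along the fence, z up.
- rail: The slotted brass rail, 240 mm long, 44 mm high, 6 mm thick, screwed to the front of the fence, on the base plate (z 12 to 56 mm over the bench). Rigid: pressing harder moves it by tenths of a millimetre only. Origin: middle of its front face at its lower edge; axes as the jig's.
- rail_face (a point): Middle of the rail's front face at the level of the base plate's top (12 mm above the bench); axes as the jig's. The bracket's back face comes to x = 0 and its underside to z = 0 of this frame.
- stop_face (a point): Steel stop clamped over the fence; its place along it differs each time. Point on its working face (which looks to the jig's -y), at the rail's front face and the base plate's top; axes as the jig's. Its foot reaches 43 mm out from the rail, 21 mm up; above, an 11 mm deep neck rises to a bridge, top 57 mm up. Seated, the bracket's +y end is at y = 0 here. Rigid, but 80 N would slide it.
- plain_angle: Another brass part, to be left alone: a plain angle without a rib, 40 x 50 mm, 40 mm high. Origin: centre of its underside.
- hammer: A hammer lying on the bench, to be left alone, 260 mm long.
- screwdriver: A screwdriver lying behind the jig, to be left alone, 190 mm long.
- screw_dish: A steel dish of screws, 90 x 70 x 28 mm, behind the jig, to be left alone. Origin: centre of its underside.

How it is judged:
On the way:
1. the bracket is seated against rail and stop and pressed onto the rail with 6 to 18 N for 3 s (x of bracket_back in the frame of rail_face between -0.0025 and 0.0025 m and z of bracket_back in the frame of rail_face between -0.002 and 0.002 m and y of bracket_side in the frame of stop_face between -0.0025 and 0.002 m and angle between the x axis of bracket and the x axis of jig, either way round below 0.035 rad and angle between bracket's own z axis and vertical below 0.035 rad and contact force between bracket and rail between 6 and 18 N and contact force between the fingers and bracket above 4 N), for 3 s.
At the end, for the whole second after the job is handed in: The bracket stands on the base plate (within 2 mm), upright, its back face on the rail (within 2.5 mm, square within 2 degrees), its +y end at the stop (gap under 2.5 mm), at rest, and the fingers still press it so that the contact force between bracket and rail is 6 to 18 N (all of step 1 and linear speed of bracket below 0.01 m/s); the arm keeps its last pose, push and grip.
It fails at once if the bracket is squeezed with more than 70 N a finger (140 N over both) (contact force between the fingers and bracket above 140 N).
It fails at once if the bracket is knocked or pressed against the jig with more than 80 N (contact force between bracket and jig above 80 N).
It fails at once if the stop is shifted by more than 4 mm (distance of stop_face from where it was at the start of the episode above 0.004 m).
It fails at once if another thing on the bench (plain angle, hammer, screwdriver, screw dish) is moved by more than 20 mm (distance of any of plain_angle, hammer, screwdriver, screw_dish from where it was at the start of the episode above 0.02 m).
It also fails if it takes over 72 s, if anything falls off the work surface, if the arm or the gripper's body presses on something with over 40 N, if the wrist force passes 120 N, or if a joint passes its speed limit or range.

## Working session

There is one attempt and no reset: what is moved stays moved. The work goes in short steps, Python scripts to look and compute and a tool call to move; the robot and the scene stay as the last step left them, time stands still between calls to the robot, and variables do not carry over. Pictures are saved under pics/ and viewed, and the job is handed in when it is done.

Besides the shell and the picture viewer there is one more tool, called after "Request:" in YAML: its name, and indented under it one key for each argument. send_rows: Moves the arm, as the interface text tells. Its arguments: {"type":"object","properties":{"plan":{"type":"array","items":{"type":"array","items":{"type":"number"}}},"newtons":{"type":"number"}},"required":["plan"]}

```bash
mkdir -p pics; ls; python3 - <<'E'
from plant import observe, grab_frame, tcp_to_grasp
import cv2
print(tcp_to_grasp); print(observe())
for n in ("scene","top","wrist"):
    f=grab_frame(n); cv2.imwrite(f"pics/{n}0.png",f["pixels"][:,:,::-1]); print(n,{k:v for k,v in f.items() if k!="pixels"})
E
```

```text
pics
0.0187
{'time': 0.0, 'joint_pos': array([-1.22788275,  0.46944135, -0.04862666,  1.53369158,  0.02411189,
        1.14097305, -0.08230025]), 'joint_vel': array([-3.21177838e-04, -2.43519859e-04, -1.64079242e-03, -2.10158025e-05,
       -7.41466796e-04,  3.05237236e-03,  3.56412122e-04]), 'joint_torque': array([-3.57228746e-04, -5.10318089e+01, -4.66589991e-02, -2.37707072e+01,
        1.06443220e-02,  7.74803309e-03,  9.09445532e-06]), 'tcp_pos': array([0.24497643, 0.62829256, 0.19876262]), 'orientation': array([ 0.5841938 ,  0.39843534, -0.39953327, -0.58338671]), 'contact_force': array([ 0.03539052, -0.04811987,  0.33843353]), 'moment': array([-0.01300636, -0.05292944,  0.05701631]), 'grip_width': 1.000066556234776}
scene {'fx': 393.0236813497762, 'fy': 393.0236813497762, 'cx': 273.17616565853444, 'cy': 208.70101788966238, 'rvec': array([ 1.74810763,  2.12654757, -0.57121599]), 'tvec': array([ 0.11022967, -0.42725898,  1.32465437])}
top {'fx': 401.7314799966366, 'fy': 401.7314799966366, 'cx': 279.83791841812246, 'cy': 204.65244816736336, 'rvec': array([ 2.20853848, -2.17146182,  0.03830366]), 'tvec': array([-0.01852853,  0.55332449,  1.08881958])}
wrist {'fx': 325.19226210127806, 'fy': 325.19226210127806, 'cx': 279.26867237494105, 'cy': 206.9747720422975, 'rvec': array([-2.39455067, -1.63680021, -0.22672063]), 'tvec': array([-0.67379405, -0.03661098,  0.37913549])}
```

View pics/scene0.png

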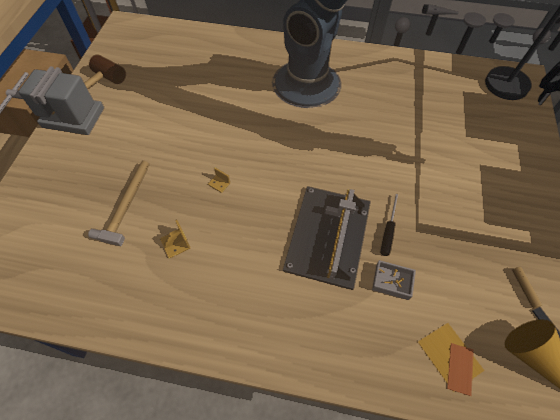

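View pics/top0.png

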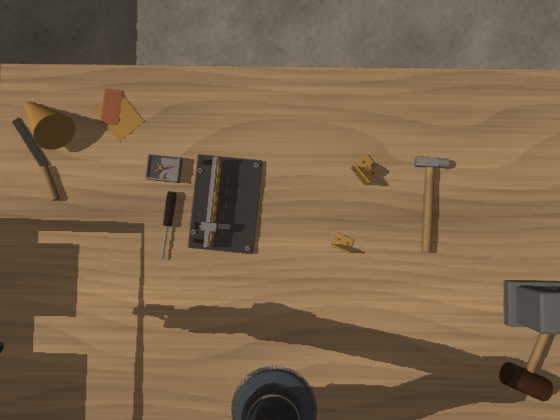

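View pics/wrist0.png

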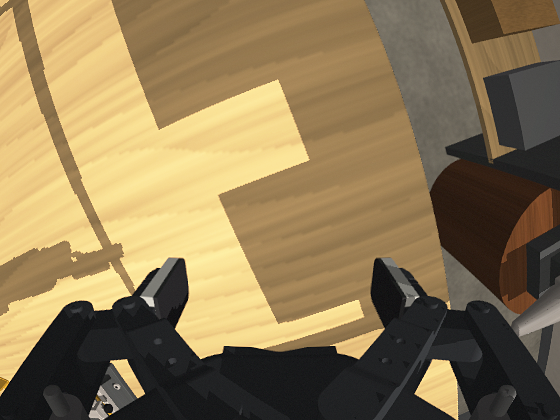

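```bash
cat > h.py <<'E'
import numpy as np, cv2
from scipy.spatial.transform import Rotation as R
from plant import observe, grab_frame
def Rt(f): return R.from_rotvec(f["rvec"]).as_matrix(), np.array(f["tvec"])
def proj(f,P,fish=False):
    r,t=Rt(f); c=np.atleast_2d(P)@r.T+t
    if fish:
        n=np.hypot(c[:,0],c[:,1]); th=np.arctan2(n,c[:,2]); d=c[:,:2]/n[:,None]*th[:,None]
    else: d=c[:,:2]/c[:,2:]
    return d*[f["fx"],f["fy"]]+[f["cx"],f["cy"]]
def back(f,uv,z,fish=False):
    r,t=Rt(f); uv=np.atleast_2d(uv).astype(float); d=(uv-[f["cx"],f["cy"]])/[f["fx"],f["fy"]]
    if fish:
        th=np.hypot(d[:,0],d[:,1]); ray=np.c_[d/th[:,None]*np.sin(th)[:,None],np.cos(th)]
    else: ray=np.c_[d,np.ones(len(d))]
    w=ray@r; o=-r.T@t
    return o+w*((np.atleast_1d(z)-o[2])/w[:,2])[:,None]
def crop(f,u0,v0,w,h,s,name,pts=None):
    im=cv2.resize(f["pixels"][v0:v0+h,u0:u0+w,::-1],None,fx=s,fy=s,interpolation=cv2.INTER_CUBIC)
    if pts is not None:
        for p in np.atleast_2d(pts):
            q=((p-[u0,v0]+.5)*s).astype(int); cv2.drawMarker(im,tuple(int(x) for x in q),(255,0,255),cv2.MARKER_CROSS,10,1)
    cv2.imwrite("pics/"+name,im)
E
python3 - <<'E'
from h import *
f=grab_frame("top"); g=grab_frame("scene")
print(proj(f,[[.245,.629,.2],[0,0,0]]),proj(g,[[.245,.629,.2],[0,0,0]]))
for n,a in (("top",f),("scene",g)):
    r,t=Rt(a); print(n,-r.T@t)
crop(f,180,145,100,115,6,"t_jig.png"); crop(f,330,140,60,60,10,"t_br.png")
crop(g,275,175,110,120,5,"s_jig.png"); crop(g,150,205,60,65,9,"s_br.png")
E
```

```text
[[ -5.31172971 332.01968802]
 [273.00162233 408.80736104]] [[548.62491215 121.96742177]
 [305.88120384  81.93368938]]
top [ 0.50005416 -0.02471725  1.11416976]
scene [1.03467408 0.09250794 0.9328997 ]
```

View pics/t_jig.png

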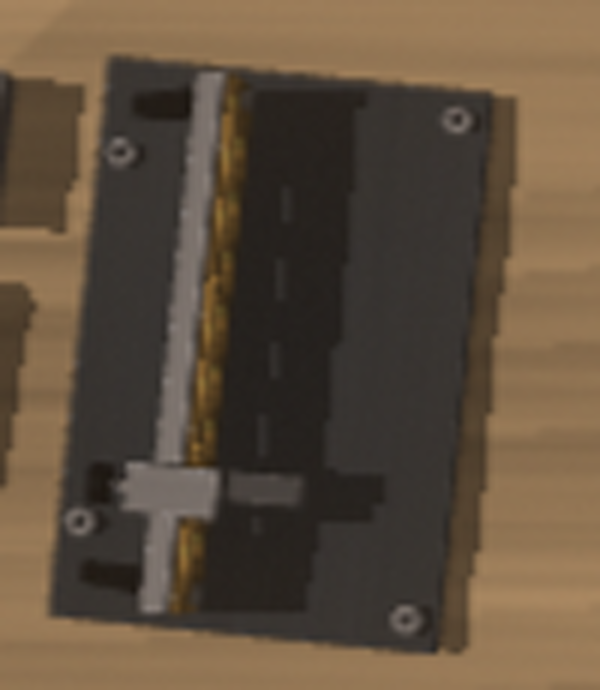

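View pics/t_br.png

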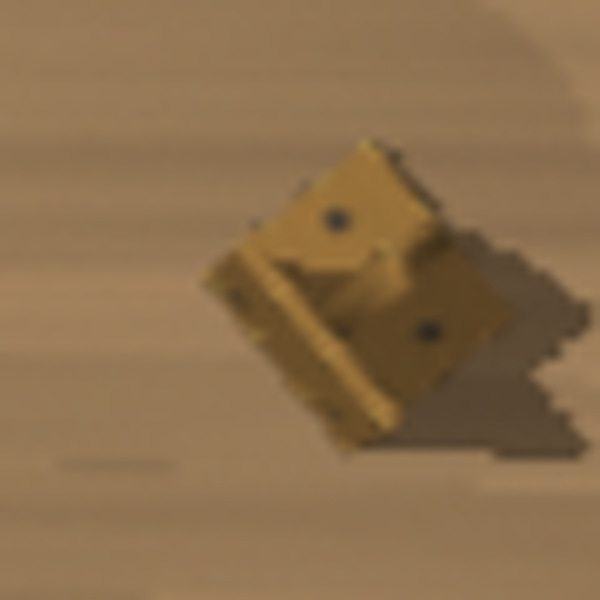

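View pics/s_jig.png

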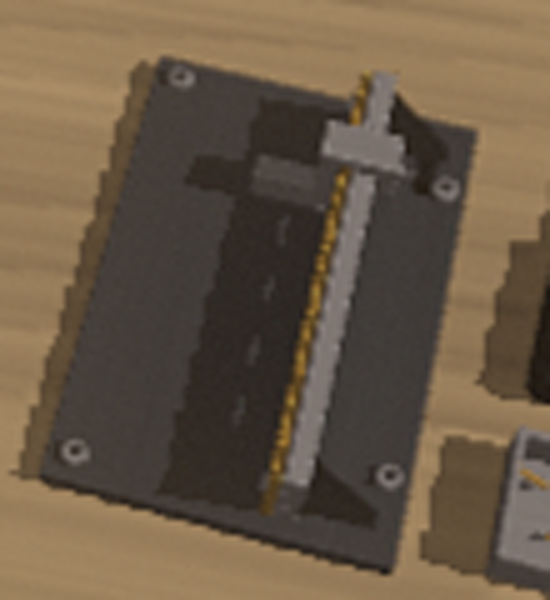

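View pics/s_br.png

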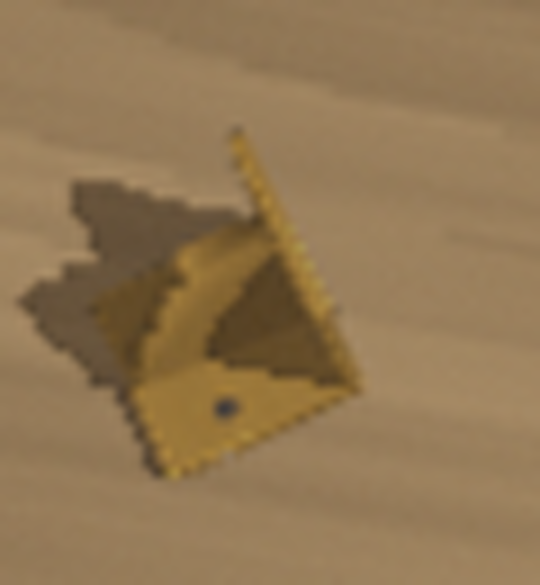

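```bash
cat > fit.py <<'E'
from h import *
from scipy.optimize import least_squares
def T(p,P,z0): 
    c,s=np.cos(p[2]),np.sin(p[2]); P=np.asarray(P,float)
    return np.c_[p[0]+c*P[:,0]-s*P[:,1],p[1]+s*P[:,0]+c*P[:,1],P[:,2]+z0]
def fit(obs,p0,z0=0.):
    fun=lambda p: np.concatenate([(proj(f,T(p,np.array(P)/1000,z0),fi)-uv).ravel() for f,P,uv,fi in obs])
    s=least_squares(fun,p0); return s.x,s.fun.reshape(-1,2)
E
python3 - <<'E'
from fit import *
f=grab_frame("top"); g=grab_frame("scene")
tj=np.array([(110,58),(490,93),(437,652),(50,614)])/6+[180,145]-.5
Pj=[(70,-130,12),(-110,-130,12),(-110,130,12),(70,130,12)]
sj=np.array([(160,57),(475,130)])/5+[275,175]-.5
Ps=[(-110,130,12),(70,130,12)]
for o in ([(f,Pj,tj,0)],[(f,Pj,tj,0),(g,Ps,sj,0)]):
    p,r=fit(o,[.45,.1,1.6]); print("jig",p,r.round(1).tolist())
tb=np.array([(370,140),(515,315),(207,280),(345,455),(258,245),(402,412)])/10+[330,140]-.5
Pb=[(-30,-32,6),(-30,32,6),(30,-32,0),(30,32,0),(24,-32,56),(24,32,56)]
q,r=fit([(f,Pb,tb,0)],[.6,-.2,2.2]); print("br",q,r.round(1).tolist())
allP=np.array([(-30,-32,6),(-30,32,6),(30,-32,0),(30,32,0),(24,-32,56),(24,32,56),(30,-32,56),(30,32,56),(0,0,56),(-26,0,16)])/1000
B=proj(g,T(q,allP,0)); crop(g,150,205,60,65,9,"s_br1.png",B); crop(f,330,140,60,60,10,"t_br1.png",proj(f,T(q,allP,0)))
J=np.array([(70,-130,12),(-110,-130,12),(-110,130,12),(70,130,12),(0,-120,56),(0,120,56),(0,0,56),(0,0,12)])/1000
crop(g,275,175,110,120,5,"s_jig1.png",proj(g,T(p,J,0))); crop(f,180,145,100,115,6,"t_jig1.png",proj(f,T(p,J,0)))
E
```

```text
jig [0.55647099 0.16243773 1.49330453] [[-0.6, -0.6], [0.7, -0.4], [0.3, 0.5], [-0.5, 0.5]]
jig [0.55742881 0.16291223 1.49046559] [[-0.6, -1.0], [0.6, -0.7], [0.0, 0.2], [-0.7, 0.1], [-0.7, -1.0], [0.2, -0.7]]
br [ 0.65622236 -0.24467047  2.27621261] [[0.0, -0.1], [0.4, 0.1], [-0.7, -0.1], [0.3, 0.1], [-0.7, -1.0], [0.6, 0.9]]
```

View pics/s_br1.png

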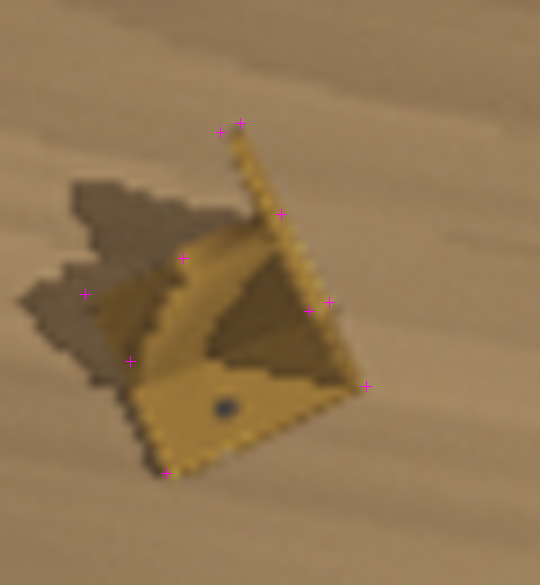

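View pics/t_br1.png

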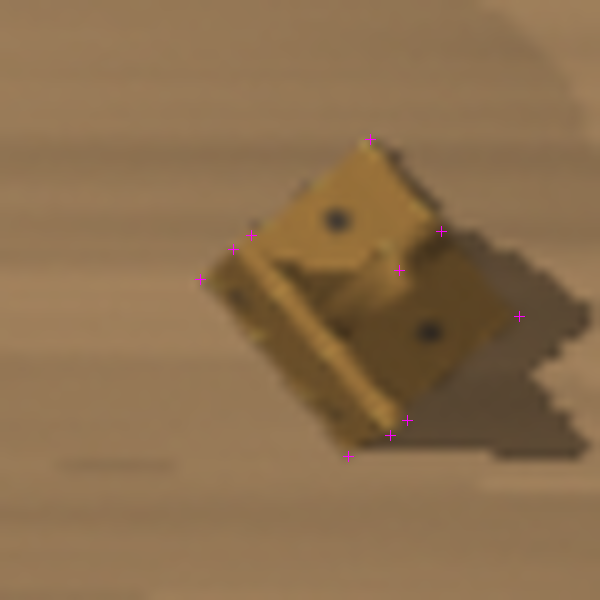

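View pics/s_jig1.png

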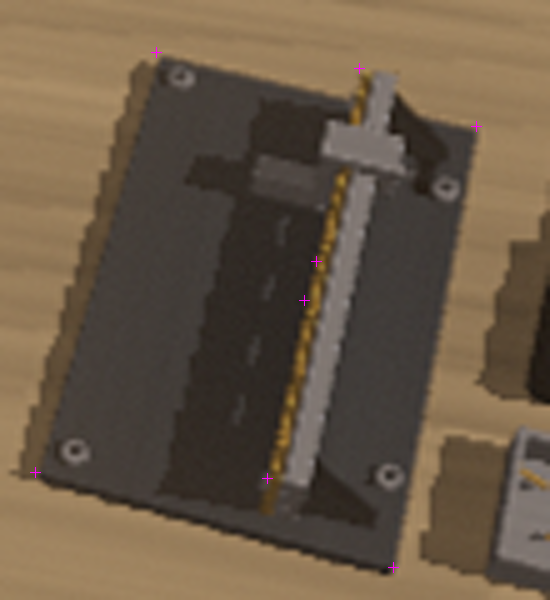

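View pics/t_jig1.png

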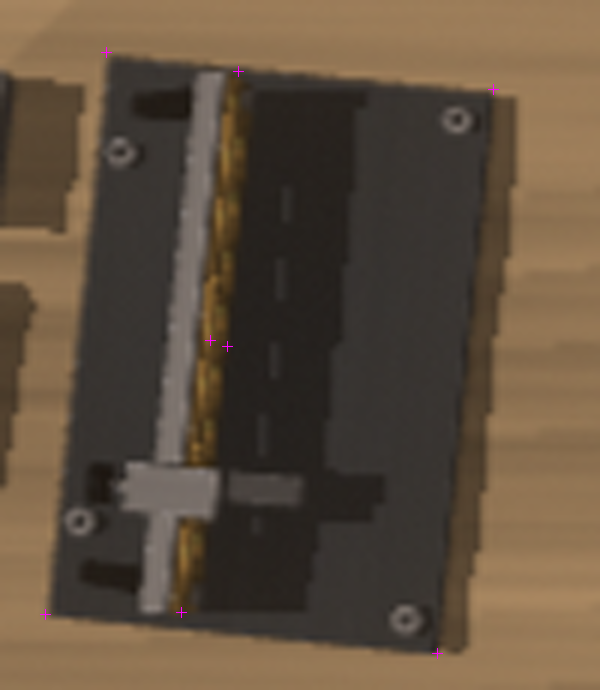

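```bash
python3 - <<'E'
from h import *
s=observe(); M=R.from_quat(s["orientation"]).as_matrix(); print(M.round(3))
print(np.degrees(np.arctan2(M[1,0],M[0,0])), np.degrees(np.arctan2(.6283,.245)))
print("bracket y yaw",np.degrees(2.276)+90,"jig y",np.degrees(1.4905)+90)
E
```

```text
[[ 0.363 -0.    -0.932]
 [ 0.932 -0.     0.363]
 [-0.    -1.     0.   ]]
68.69724026769586 68.69714508817404
bracket y yaw 220.40519417177535 jig y 175.3993593642492
```

```bash
cat > mv.py <<'E'
from h import *
def delta(pos,yaw_deg):
    """tool-axes shift and turn to reach TCP pos with tool x at yaw (down)"""
    s=observe(); Rc=R.from_quat(s["orientation"])
    y=np.radians(yaw_deg); X=np.array([np.cos(y),np.sin(y),0]); Y=np.array([0,0,-1.]); Z=np.cross(X,Y)
    Rd=R.from_matrix(np.c_[X,Y,Z])
    d=Rc.inv().apply(np.array(pos)-s["tcp_pos"]); w=(Rc.inv()*Rd).as_rotvec(degrees=True)
    print("shift",d.round(4).tolist(),"turn",w.round(2).tolist())
E
python3 - <<'E'
from mv import *
f=grab_frame("wrist"); r,t=Rt(f); s=observe(); Rc=R.from_quat(s["orientation"])
print("cam in tool",Rc.inv().apply(-r.T@t-s["tcp_pos"]), "axis in tool",Rc.inv().apply(r[2]))
delta([.52,.06,.24],-4.6)
delta([.656-.002,-.2447+.002,.2],40.4)
E
```

```text
cam in tool [ 1.40910109e-04 -1.73601358e-01  6.92548135e-02] axis in tool [-0.00137301  0.9611976  -0.27585738]
shift [-0.4302, -0.0402, -0.4627] turn [0.01, 73.3, -0.01]
shift [-0.6635, -0.0002, -0.6975] turn [0.0, 28.3, -0.01]
```

Request:
send_rows:
  plan:
    - [-0.43,-0.04,-0.463,0,73.3,0,0.085]
    - [-0.43,-0.04,-0.463,0,73.3,0,0.085]
    - [-0.43,-0.04,-0.463,0,73.3,0,0.085]
    - [-0.43,-0.04,-0.463,0,73.3,0,0.085]
    - [-0.43,-0.04,-0.463,0,73.3,0,0.085]
    - [-0.43,-0.04,-0.463,0,73.3,0,0.085]
    - [-0.43,-0.04,-0.463,0,73.3,0,0.085]
    - [-0.43,-0.04,-0.463,0,73.3,0,0.085]
    - [-0.43,-0.04,-0.463,0,73.3,0,0.085]
    - [-0.43,-0.04,-0.463,0,73.3,0,0.085]
    - [-0.43,-0.04,-0.463,0,73.3,0,0.085]
    - [-0.43,-0.04,-0.463,0,73.3,0,0.085]
    - [-0.43,-0.04,-0.463,0,73.3,0,0.085]
    - [-0.43,-0.04,-0.463,0,73.3,0,0.085]
    - [-0.43,-0.04,-0.463,0,73.3,0,0.085]
    - [-0.43,-0.04,-0.463,0,73.3,0,0.085]
    - [-0.43,-0.04,-0.463,0,73.3,0,0.085]
  newtons: 30

```text
time: 2.1
tcp_pos: [0.5198, 0.0618, 0.2396]
orientation: [-0.706, 0.028, -0.027, 0.707]
contact_force: [0.0, 0.8, -1.8]
grip_width: 0.994
```

```bash
python3 - <<'E'
from fit import *
s=observe(); print(s["time"],s["tcp_pos"],s["joint_pos"],s["contact_force"],s["moment"])
f=grab_frame("wrist"); np.savez("w1.npz",**f)
p=[.5574,.1629,1.4905]
J=np.array([(70,-130,12),(-110,-130,12),(-110,130,12),(70,130,12),(0,-120,56),(0,120,56),(0,0,56),(0,0,12)])/1000
print(proj(f,T(p,J,0),1))
cv2.imwrite("pics/w1.png",f["pixels"][:,:,::-1])
E
```

```text
2.1 [0.51983108 0.06175732 0.23962035] [-0.61377497  0.1901817   0.48586609  1.861484   -0.09918051  1.1138547
 -0.16882236] [ 0.04622022  0.75262526 -1.7633485 ] [-0.01590559  0.04059127  0.00821054]
[[404.30613839  41.91343633]
 [400.08503511 178.52509144]
 [200.25547897 177.14425616]
 [198.12275909  36.69372343]
 [410.28922738  91.90361999]
 [196.77739021  87.42145694]
 [306.23672948  85.41985807]
 [303.32146285  88.70760063]]
```

View pics/w1.png

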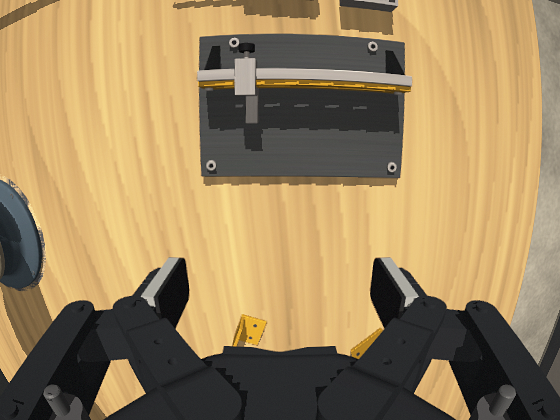

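```bash
python3 - <<'E'
from fit import *
f=dict(np.load("w1.npz"))
crop(f,190,25,120,110,6,"w1a.png"); crop(f,300,25,120,110,6,"w1b.png"); crop(f,190,80,120,110,6,"w1c.png"); crop(f,300,80,120,110,6,"w1d.png")
E
```

```text
(no output)
```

View pics/w1a.png

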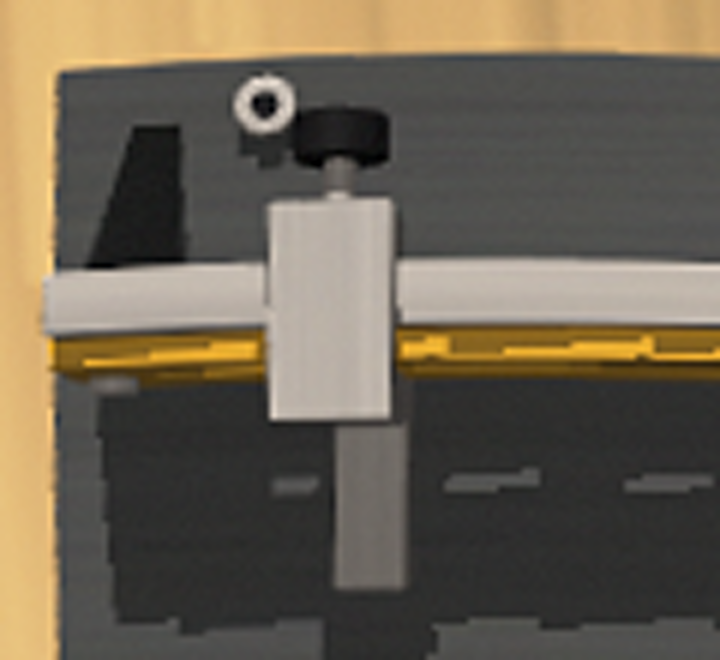

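View pics/w1b.png

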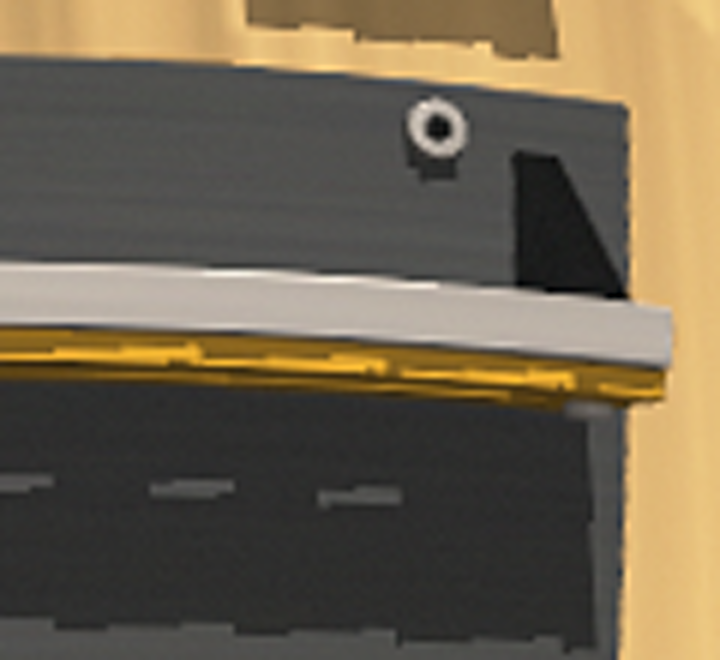

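View pics/w1c.png

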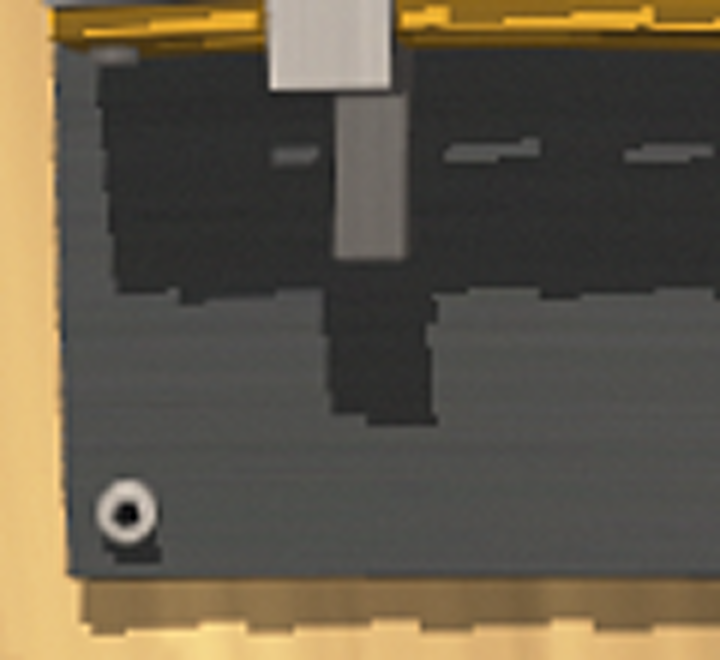

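View pics/w1d.png

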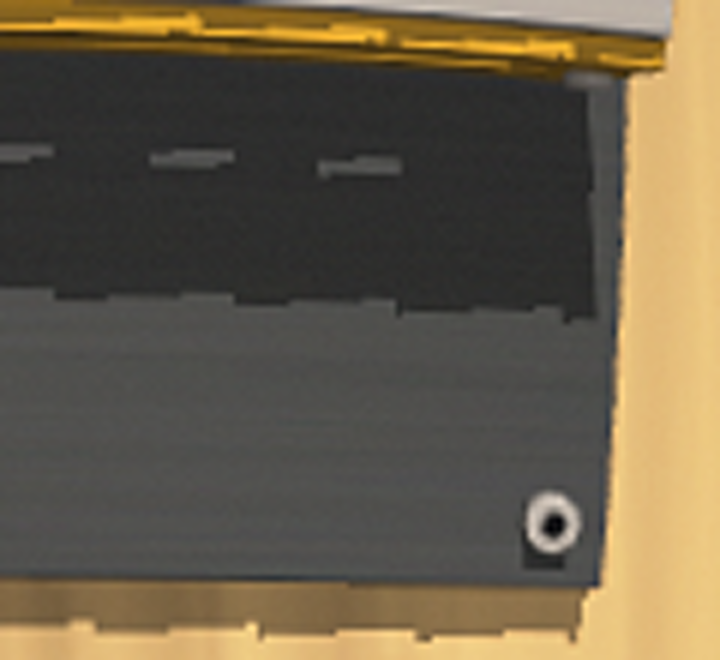

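```bash
python3 - <<'E'
from fit import *
f=dict(np.load("w1.npz"))
uv=np.array([(190+60/6,25+72/6),(300+627/6,25+105/6),(190+70/6,80+575/6),(300+598/6,80+583/6)])-.5
P=[(70,130,12),(70,-130,12),(-110,130,12),(-110,-130,12)]
p,r=fit([(f,P,uv,1)],[.557,.163,1.49]); print(p,r.round(2).tolist())
def tojig(w,p=p): 
    d=w[:,:2]-p[:2]; c,s=np.cos(p[2]),np.sin(p[2]); return np.c_[d[:,0]*c+d[:,1]*s,-d[:,0]*s+d[:,1]*c]*1000
st=np.array([(190+407/6,80+260/6),(190+333/6,80+260/6),(190+408/6,25+500/6),(190+397/6,25+225/6),(190+393/6,25+418/6)])-.5
print(tojig(back(f,st,[.033,.033,.033,.069,.069],1)))
rb=np.array([(300,25+380/6),(300+640/6,25+402/6),(190+400/6,25+380/6),(190+60/6,25+380/6)])-.5
print("rail z12",tojig(back(f,rb,.012,1)),"z56",tojig(back(f,rb,.056,1)))
# bolts: circle
G=np.array([(0,y,z) for z in(12,56) for y in (-120,-60,0,60,120)])/1000
crop(f,190,25,230,110,3,"w1g.png",proj(f,T(p,G,0),1))
E
```

```text
[0.5579412  0.16410754 1.48890686] [[-0.92, -0.93], [0.68, -0.79], [-0.77, 0.69], [1.17, 1.09]]
[[-43.34010353  54.83597807]
 [-43.18906598  69.21154684]
 [-25.76799316  54.61051318]
 [ 22.50422271  54.21824895]
 [-12.10356282  54.80605203]]
rail z12 [[  -0.25602031    5.09661218]
 [   3.12105987 -132.02014034]
 [  -0.42181207   57.65907183]
 [   1.99884051  128.19067653]] z56 [[  -4.08725081    7.72211758]
 [  -1.08041003 -114.3621154 ]
 [  -4.23486632   54.52199762]
 [  -2.07959712  117.32101162]]
```

View pics/w1g.png

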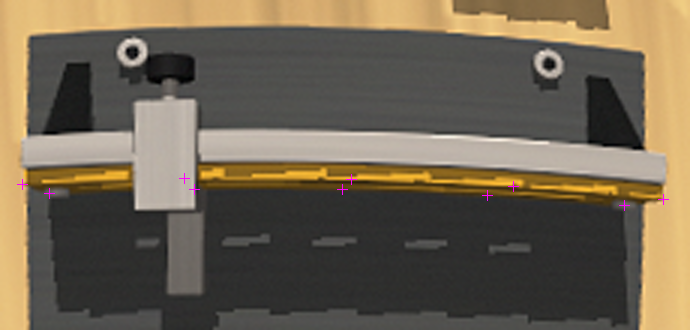

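```bash
python3 - <<'E'
from mv import *
delta([.6996,-.2957,.2],40.4)
E
```

```text
shift [0.2069, 0.0394, -0.3423] turn [-0.03, -44.84, -0.02]
```

Request:
send_rows:
  plan:
    - [0.207,0.039,-0.342,0,-44.8,0,0.085]
    - [0.207,0.039,-0.342,0,-44.8,0,0.085]
    - [0.207,0.039,-0.342,0,-44.8,0,0.085]
    - [0.207,0.039,-0.342,0,-44.8,0,0.085]
    - [0.207,0.039,-0.342,0,-44.8,0,0.085]
    - [0.207,0.039,-0.342,0,-44.8,0,0.085]
    - [0.207,0.039,-0.342,0,-44.8,0,0.085]
    - [0.207,0.039,-0.342,0,-44.8,0,0.085]
    - [0.207,0.039,-0.342,0,-44.8,0,0.085]
    - [0.207,0.039,-0.342,0,-44.8,0,0.085]
    - [0.207,0.039,-0.342,0,-44.8,0,0.085]
    - [0.207,0.039,-0.342,0,-44.8,0,0.085]
    - [0.207,0.039,-0.342,0,-44.8,0,0.085]

```text
time: 3.45
tcp_pos: [0.6997, -0.2951, 0.2013]
orientation: [-0.663, -0.244, 0.244, 0.664]
contact_force: [0.4, 0.4, -0.3]
grip_width: 0.996
```

```bash
python3 - <<'E'
from fit import *
s=observe(); print(s["time"],s["tcp_pos"],s["joint_pos"])
f=grab_frame("wrist"); np.savez("w2.npz",**f)
q=[.6562,-.2447,2.2762]
B=np.array([(-30,-32,6),(-30,32,6),(30,-32,0),(30,32,0),(24,-32,56),(24,32,56),(30,-32,56),(30,32,56),(0,0,56),(-26,0,16)])/1000
uv=proj(f,T(q,B,0),1); print(uv.round(0).tolist())
cv2.imwrite("pics/w2.png",f["pixels"][:,:,::-1])
c=uv.mean(0).astype(int); u0,v0=max(c[0]-60,0),max(c[1]-50,0); print(u0,v0)
crop(f,u0,v0,120,100,6,"w2a.png")
E
```

```text
3.45 [ 0.69968383 -0.29505798  0.20129041] [ 0.09302806  0.63540975  0.43050396  1.31553759 -0.26581305  1.24649478
  1.23782714]
[[307.0, 145.0], [250.0, 145.0], [307.0, 93.0], [250.0, 93.0], [311.0, 95.0], [245.0, 95.0], [311.0, 89.0], [245.0, 89.0], [278.0, 119.0], [278.0, 142.0]]
218 60
```

View pics/w2.png

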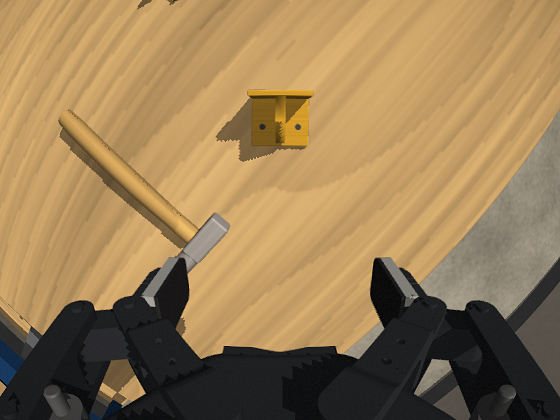

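View pics/w2a.png

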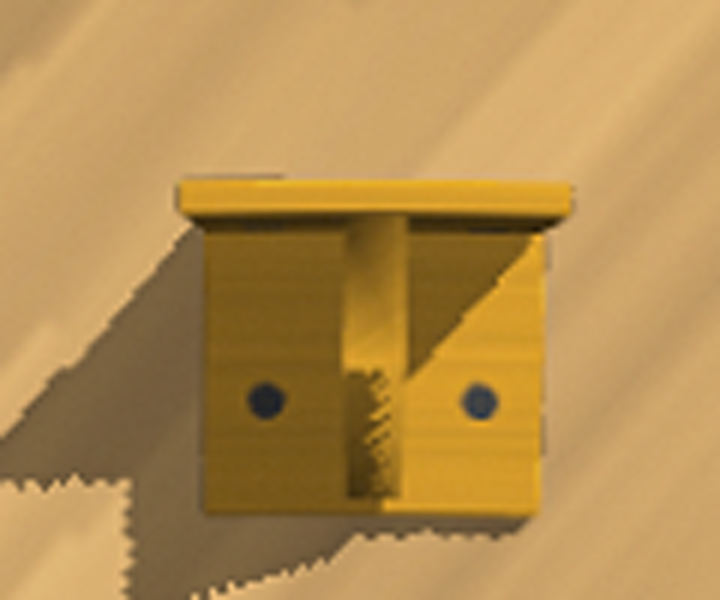

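```bash
python3 - <<'E'
from fit import *
from mv import delta
f=dict(np.load("w2.npz"))
uv=np.array([(178,181),(573,182),(180,217),(571,214),(203,515),(540,515)])/6+[218,60]-.5
P=[(30,32,56),(30,-32,56),(24,32,56),(24,-32,56),(-30,32,6),(-30,-32,6)]
q,r=fit([(f,P,uv,1)],[.656,-.2447,2.276]); print(q,np.degrees(q[2]),r.round(2).tolist())
hm=back(f,[(215,212),(230,222),(185,240),(195,265)],.02,1); print("hammer in bracket",[(R.from_euler('z',-q[2]).apply(h-[q[0],q[1],0])*1000).round(0).tolist() for h in hm])
q[:2]+=0; gx=q[:2]+.003*np.array([np.cos(q[2]),np.sin(q[2])])
yaw=np.degrees(q[2])-90; print(gx,yaw)
delta([*gx,.10],yaw); delta([*gx,.036-.0187],yaw)
E
```

```text
[ 0.65774968 -0.24424018  2.27202254] 130.17730276104717 [[-0.32, -0.33], [0.08, -0.28], [-0.64, -0.27], [0.37, 0.44], [0.19, 0.18], [0.39, 0.34]]
hammer in bracket [[-105.0, 75.0, 20.0], [-117.0, 57.0, 20.0], [-140.0, 114.0, 20.0], [-174.0, 105.0, 20.0]]
[ 0.65581421 -0.24194802] 40.17730276104717
shift [0.0011, 0.1014, 0.0691] turn [-0.01, 0.15, 0.06]
shift [0.001, 0.1841, 0.0691] turn [-0.01, 0.15, 0.06]
```

Request:
send_rows:
  plan:
    - [0.001,0.03,0.035,0,0.1,0,0.085]
    - [0.001,0.05,0.069,0,0.1,0,0.085]
    - [0.001,0.09,0.069,0,0.1,0,0.085]
    - [0.001,0.12,0.069,0,0.1,0,0.085]
    - [0.001,0.14,0.069,0,0.1,0,0.085]
    - [0.001,0.16,0.069,0,0.1,0,0.085]
    - [0.001,0.175,0.069,0,0.1,0,0.085]
    - [0.001,0.183,0.069,0,0.1,0,0.085]
    - [0.001,0.183,0.069,0,0.1,0,0.085]

```text
time: 4.4
tcp_pos: [0.655, -0.2434, 0.017]
orientation: [-0.664, -0.242, 0.243, 0.665]
contact_force: [-0.5, -0.6, 0.5]
grip_width: 0.994
```

```bash
python3 - <<'E'
from h import *
s=observe(); print(s["time"],s["tcp_pos"],s["contact_force"],s["moment"])
f=grab_frame("wrist"); crop(f,150,180,260,195,3,"w3.png")
E
```

```text
4.4 [ 0.65498998 -0.24343162  0.0169666 ] [-0.47362335 -0.58939911  0.48650759] [ 0.02853774 -0.00404391 -0.02648411]
```

View pics/w3.png

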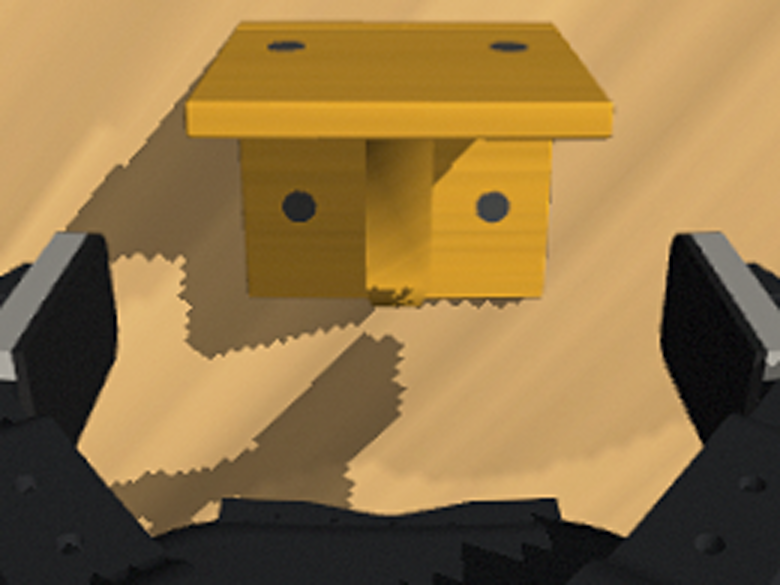

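```bash
python3 - <<'E'
from fit import *
f=grab_frame("wrist"); s=observe(); Rc=R.from_quat(s["orientation"])
q=[.65775,-.24424,2.2720]
B=np.array([(-30,-32,6),(-30,32,6),(30,-32,0),(30,32,0),(24,-32,56),(24,32,56),(30,-32,56),(30,32,56),(0,0,56),(-26,0,16),(3,0,17)])/1000
pts=proj(f,T(q,B,0),1); 
fp=s["tcp_pos"]+Rc.apply(np.array([(.042,-.013,-.011),(.042,-.013,.011),(-.042,-.013,-.011),(-.042,-.013,.011),(0,0,0)]))
crop(f,150,180,260,195,3,"w3b.png",np.r_[pts,proj(f,fp,1)])
E
```

```text
(no output)
```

View pics/w3b.png

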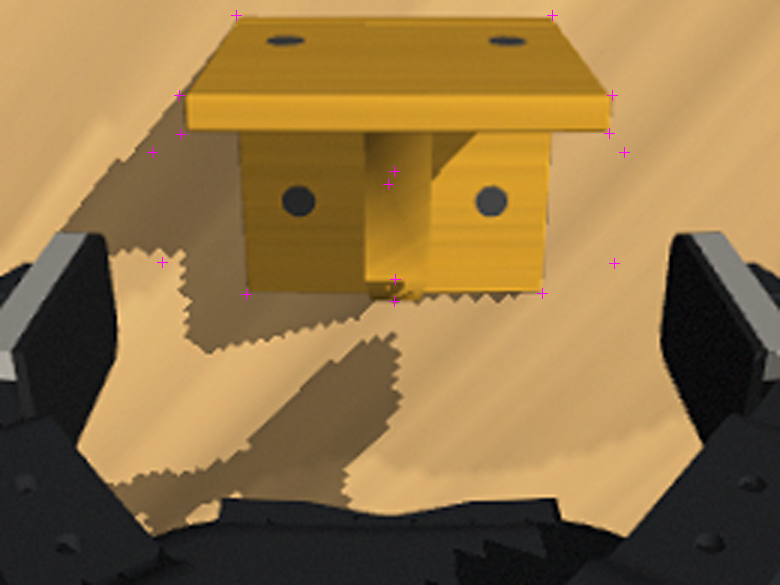

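```bash
python3 - <<'E'
from h import *
f=grab_frame("wrist"); s=observe(); Rc=R.from_quat(s["orientation"]); r,t=Rt(f)
o=Rc.inv().apply(-r.T@t-s["tcp_pos"]); print(o)
for uv in [(105,235),(672,235),(118,340),(660,340),(65,235)]:
    p=back(f,np.array([[uv[0]/3+150-.5,uv[1]/3+180-.5]]),0.,1)[0]; d=Rc.inv().apply(p-s["tcp_pos"])-o
    k=(np.sign(d[0])*.0427-o[0])/d[0]; print(uv,(o+k*d).round(4))
E
```

```text
[ 0.00054289 -0.17339771  0.06961138]
(105, 235) [-0.0427 -0.0431  0.0081]
(672, 235) [ 0.0427 -0.0443  0.0088]
(118, 340) [-0.0427 -0.0433 -0.0103]
(660, 340) [ 0.0427 -0.045  -0.0092]
(65, 235) [-0.0427 -0.0602  0.016 ]
```

```bash
python3 - <<'E'
from h import *
g=grab_frame("scene"); f=grab_frame("top"); s=observe(); Rc=R.from_quat(s["orientation"])
fp=s["tcp_pos"]+Rc.apply(np.array([(.042,-.013,0),(-.042,-.013,0),(0,0,0),(.042,-.043,0),(-.042,-.043,0)]))
crop(g,100,170,130,105,6,"s4.png",proj(g,fp)); crop(f,300,110,130,105,6,"t4.png")
E
```

```text
(no output)
```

View pics/s4.png

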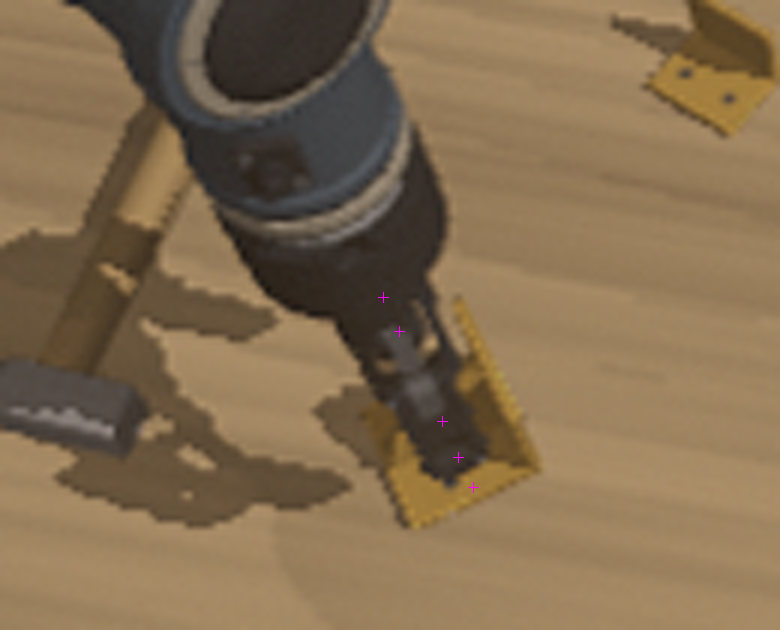

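Request:
send_rows:
  plan:
    - [0,0,0.001,0,0,0,0.04]
    - [0,0,0.001,0,0,0,0.02]
    - [0,0,0.001,0,0,0,0.0]
    - [0,0,0.001,0,0,0,0.0]
    - [0,0,0.001,0,0,0,0.0]
    - [0,0,0.001,0,0,0,0.0]
    - [0,0,0.001,0,0,0,0.0]
    - [0,0,0.001,0,0,0,0.0]
    - [0,0,0.001,0,0,0,0.0]
    - [0,0,0.001,0,0,0,0.0]
  newtons: 35

```text
time: 5.65
tcp_pos: [0.6552, -0.243, 0.0178]
orientation: [0.664, 0.243, -0.242, -0.664]
contact_force: [1.1, 1.6, -0.8]
grip_width: 0.099
```

```bash
python3 - <<'E'
from h import *
s=observe(); print(s["time"],s["tcp_pos"],s["contact_force"],s["moment"],s["grip_width"])
f=grab_frame("wrist"); crop(f,150,180,260,195,3,"w5.png")
E
```

```text
5.65 [ 0.6552003  -0.24304399  0.0177702 ] [ 1.06543515  1.6078798  -0.78573939] [ 0.12649135 -0.45358848 -0.01324458] 0.09896924843551556
```

View pics/w5.png

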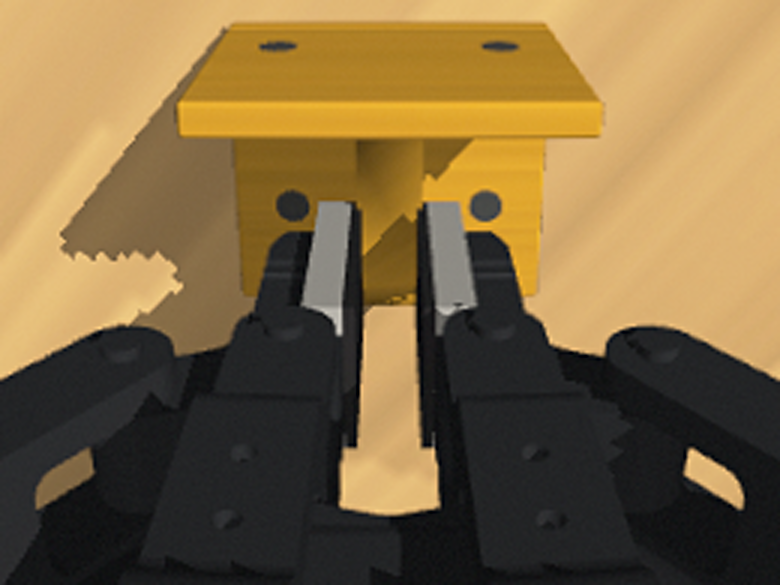

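Request:
send_rows:
  plan:
    - [0,-0.01,0.001,0,0,0,0.0]
    - [0,-0.03,0.001,0,0,0,0.0]
    - [0,-0.06,0.001,0,0,0,0.0]
    - [0,-0.09,0.001,0,0,0,0.0]
    - [0,-0.1,0.001,0,0,0,0.0]
    - [0,-0.1,0.001,0,0,0,0.0]
    - [0,-0.1,0.001,0,0,0,0.0]

```text
time: 6.4
tcp_pos: [0.6526, -0.2419, 0.1159]
orientation: [-0.663, -0.241, 0.243, 0.665]
contact_force: [-0.7, 0.1, -6.4]
grip_width: 0.099
```

```bash
cat > jig.py <<'E'
from mv import *
J=np.array([.5579,.1641]); JY=1.489
def w(x,y): c,s=np.cos(JY),np.sin(JY); return J+np.array([c*x-s*y,s*x+c*y])/1000
def tj(p): c,s=np.cos(JY),np.sin(JY); d=(np.asarray(p)[:2]-J)*1000; return np.array([c*d[0]+s*d[1],-s*d[0]+c*d[1]])
def st():
    s=observe(); M=R.from_quat(s["orientation"]).as_matrix(); c,sn=np.cos(JY),np.sin(JY); F=s["contact_force"]
    print("t",s["time"],"tcp jig",tj(s["tcp_pos"]).round(2),"z",(s["tcp_pos"][2]*1000).round(2),"yaw",np.degrees(np.arctan2(M[1,0],M[0,0])).round(2),"tilt deg",np.degrees(M[2,[0,2]]).round(2),
     "F jig",np.round([c*F[0]+sn*F[1],-sn*F[0]+c*F[1],F[2]],2),"M",s["moment"].round(2),"grip",round(s["grip_width"],3))
E
python3 - <<'E'
from jig import *
st(); s=observe(); print(s["tcp_pos"],s["contact_force"])
delta([*w(-62.5,7.7),.115],np.degrees(JY)-90)
E
```

```text
t 6.4 tcp jig [-396.89 -127.58] z 115.95 yaw 40.09 tilt deg [-0.1   0.19] F jig [ 0.02  0.68 -6.41] M [ 0.04 -0.01  0.01] grip 0.099
[ 0.65262526 -0.24188684  0.11594806] [-0.67991977  0.0763688  -6.40737772]
shift [0.1395, 0.0018, 0.3326] turn [-0.14, 44.78, -0.17]
```

Request:
send_rows:
  plan:
    - [0.01,0,0.02,0,4,0,0.0]
    - [0.025,0,0.05,0,10,0,0.0]
    - [0.04,0,0.09,0,16,0,0.0]
    - [0.055,0,0.13,0,22,0,0.0]
    - [0.07,0,0.17,0,28,0,0.0]
    - [0.085,0,0.21,0,33,0,0.0]
    - [0.1,0,0.25,0,38,0,0.0]
    - [0.115,0,0.285,0,42,0,0.0]
    - [0.13,0,0.315,0,44,0,0.0]
    - [0.138,0.001,0.33,0,44.8,0,0.0]
    - [0.139,0.002,0.332,0,44.8,0,0.0]
    - [0.139,0.002,0.332,0,44.8,0,0.0]
    - [0.139,0.002,0.332,0,44.8,0,0.0]
    - [0.139,0.002,0.332,0,44.8,0,0.0]

```text
time: 7.8
tcp_pos: [0.5468, 0.099, 0.1156]
orientation: [0.707, -0.03, 0.03, -0.706]
contact_force: [0.1, 0.1, -5.3]
grip_width: 0.1
```

```bash
python3 - <<'E'
from jig import *
st()
f=grab_frame("wrist"); np.savez("w6.npz",**f); crop(f,150,80,260,195,3,"w6.png")
E
```

```text
t 7.8 tcp jig [-65.78   5.75] z 115.61 yaw -4.86 tilt deg [-0.01 -0.05] F jig [ 0.08 -0.07 -5.34] M [-0.06 -0.01 -0.01] grip 0.1
```

View pics/w6.png

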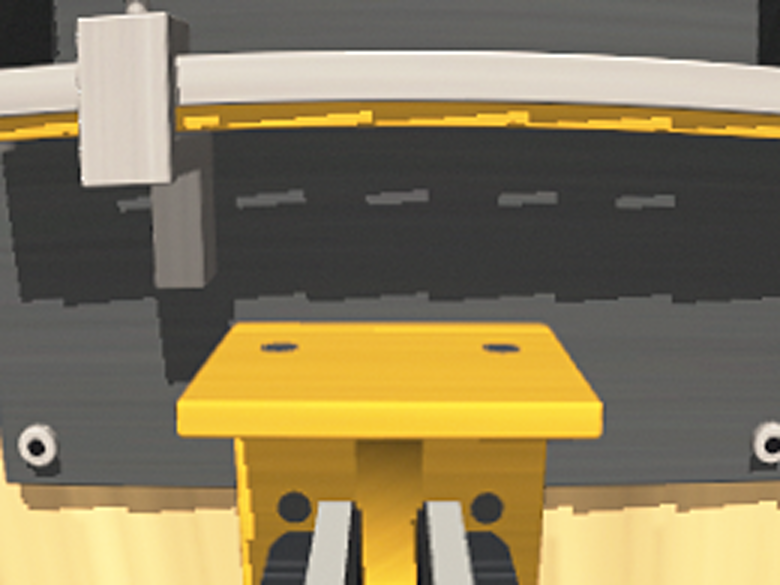

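```bash
python3 - <<'E'
from fit import *
import jig
f=dict(np.load("w6.npz"))
px=lambda L:np.array(L)/3+[150,80]-.5
a=back(f,px([(203,287),(152,287),(213,273)]),[.033,.033,.012],1); print("stop",[jig.tj(p).round(1) for p in a])
b=back(f,px([(230,129),(390,127),(640,135),(760,142)]),.012,1); print("rail",[jig.tj(p).round(1) for p in b])
uv=px([(237,323),(548,323),(180,403),(603,403),(178,437),(602,437)])
P=[(30,32,0),(30,-32,0),(30,32,56),(30,-32,56),(24,32,56),(24,-32,56)]
q,r=fit([(f,P,uv,1)],[*jig.w(-68,6),1.487],.0978); print("br",jig.tj(q),np.degrees(q[2]),np.degrees(jig.JY),r.round(2).tolist())
E
python3 - <<'E'
import sys; sys.path.insert(0,'.')
from h import *
f=dict(np.load("w6.npz"))
crop(f,200,90,130,100,6,"w6a.png"); crop(f,300,90,130,100,6,"w6b.png")
E
ls
```

```text
stop [array([-42.8,  55.3]), array([-42.6,  69.6]), array([-42.6,  56.3])]
rail [array([-0.9, 50.1]), array([-1.1,  4.7]), array([ -2.1, -67.1]), array([  -2.3, -104.5])]
br [-67.88132003   4.72821056] 85.10353518560048 85.31341569497958 [[-1.32, -1.0], [0.32, -0.94], [-1.7, -0.28], [1.59, -0.21], [-0.16, 1.14], [1.03, 1.21]]
fit.py
h.py
jig.py
mv.py
pics
w1.npz
w2.npz
w6.npz
```

Request:
send_rows:
  plan:
    - [0,0.02,0,0,0,0,0.0]
    - [0,0.04,0,0,0,0,0.0]
    - [0,0.055,0,0,0,0,0.0]
    - [0,0.066,0,0,0,0,0.0]
    - [0,0.074,0,0,0,0,0.0]
    - [0,0.079,0,0,0,0,0.0]
    - [0,0.08,0,0,0,0,0.0]
    - [0,0.08,0,0,0,0,0.0]
    - [0,0.08,0,0,0,0,0.0]

```text
time: 8.75
tcp_pos: [0.5472, 0.1011, 0.0364]
orientation: [-0.706, 0.029, -0.029, 0.707]
contact_force: [1.0, 0.5, -5.7]
grip_width: 0.097
```

```bash
python3 - <<'E'
from jig import *
st()
f=grab_frame("wrist"); np.savez("w7.npz",**f); crop(f,150,80,260,195,3,"w7.png");crop(f,190,105,120,90,6,"w7a.png");crop(f,290,105,120,90,6,"w7b.png")
E
```

```text
t 8.75 tcp jig [-63.7    5.51] z 36.36 yaw -4.7 tilt deg [0.07 0.03] F jig [ 0.54 -0.93 -5.74] M [-0.03  0.06  0.01] grip 0.097
```

View pics/w7.png

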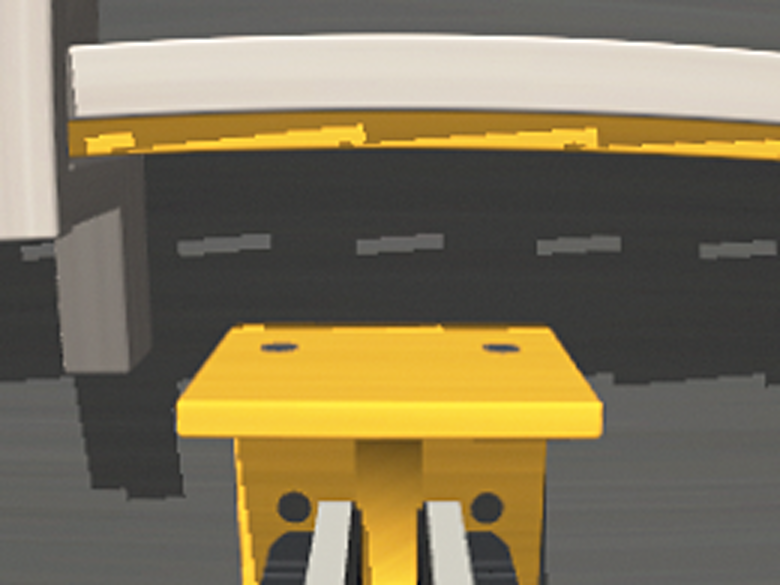

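```bash
cat > edges.py <<'E'
from jig import *
from scipy import stats
def edges(f,zb,r0=(110,160),rows=(165,205),rc=(180,400),bc=(233,328)):
    im=cv2.cvtColor(f["pixels"],cv2.COLOR_RGB2HSV).astype(float); sat=im[:,:,1]*im[:,:,2]/255
    g=np.gradient(cv2.GaussianBlur(sat,(1,3),.7),axis=0)
    def sub(u,v):
        a,b,c=g[v-1,u],g[v,u],g[v+1,u]; d=a-2*b+c; return v+(.5*(a-c)/d if d else 0)
    out=[]
    for (u0,u1),(v0,v1),sg,z in ((rc,r0,-1,.012),(bc,rows,1,zb)):
        P=[]
        for u in range(u0,u1):
            v=v0+int(np.argmax(sg*g[v0:v1,u])); P.append((u,sub(u,v)))
        P=np.array(P); W=np.array([tj(p) for p in back(f,P,z,1)])
        s=stats.theilslopes(W[:,0],W[:,1]); res=W[:,0]-s[1]-s[0]*W[:,1]
        k=np.abs(res)<1.5; l=np.polyfit(W[k,1],W[k,0],1)
        print("n",k.sum(),"of",len(k),"slope deg",np.degrees(-l[0]).round(3),"x at y=20:",np.polyval(l,20).round(2),"rows",P[k][[0,-1]].round(1).tolist()); out.append(l)
    return out
E
python3 - <<'E'
from edges import *
edges(dict(np.load("w7.npz")),.0186)
E
```

```text
n 220 of 220 slope deg -0.009 x at y=20: -1.68 rows [[180.0, 131.2], [399.0, 132.3]]
n 74 of 95 slope deg -0.343 x at y=20: -36.97 rows [[233.0, 187.5], [327.0, 188.2]]
```

```bash
python3 - <<'E'
from edges import *
f=dict(np.load("w7.npz"))
px=lambda L:np.array(L)/3+[150,80]-.5
print([tj(p).round(2) for p in back(f,px([(131,372),(149,352),(143,160),(235,325),(549,325),(178,437),(602,437)]),[.033,.012,.012,.0186,.0186,.0746,.0746],1)])
E
```

```text
[array([-42.62,  54.6 ]), array([-43.99,  56.15]), array([-3.13, 55.44]), array([-36.75,  36.07]), array([-36.78, -27.61]), array([-41.24,  36.39]), array([-41.28, -26.97])]
```

Request:
send_rows:
  plan:
    - [0,0.002,0,0,0,0,0.0]
    - [0,0.004,0,0,0,0,0.0]
    - [0,0.005,0,0,0,0,0.0]
    - [0,0.0055,0,0,0,0,0.0]
    - [0,0.0055,0,0,0,0,0.0]

```text
time: 9.3
tcp_pos: [0.5466, 0.1009, 0.0302]
orientation: [0.707, -0.029, 0.029, -0.707]
contact_force: [0.3, -0.4, -5.7]
grip_width: 0.098
```

```bash
python3 -c "
from jig import *
st()"
```

```text
t 9.3 tcp jig [-63.89   6.08] z 30.18 yaw -4.7 tilt deg [-0.01 -0.  ] F jig [-0.34 -0.33 -5.65] M [-0.04  0.03 -0.01] grip 0.098
```

Request:
send_rows:
  plan:
    - [0,0.0005,0,0,0,0,0.0]
    - [0,0.0005,0,0,0,0,0.0]
    - [0,0.0005,0,0,0,0,0.0]

```text
time: 9.6
tcp_pos: [0.5469, 0.1009, 0.0299]
orientation: [-0.706, 0.029, -0.029, 0.707]
contact_force: [1.1, -0.8, -5.3]
grip_width: 0.097
```

```bash
python3 -c "
from jig import *
st()"
```

```text
t 9.6 tcp jig [-63.89   5.82] z 29.95 yaw -4.71 tilt deg [0.02 0.01] F jig [-0.69 -1.17 -5.3 ] M [-0.05 -0.01 -0.01] grip 0.097
```

Request:
send_rows:
  plan:
    - [0,0.0005,0,0,0,0,0.0]
    - [0,0.0007,0,0,0,0,0.0]
    - [0,0.0007,0,0,0,0,0.0]

```text
time: 9.9
tcp_pos: [0.5471, 0.1007, 0.0297]
orientation: [-0.706, 0.029, -0.029, 0.707]
contact_force: [-1.4, -1.7, 2.4]
grip_width: 0.095
```

```bash
python3 -c "
from jig import *
st()"
```

```text
t 9.9 tcp jig [-64.11   5.59] z 29.69 yaw -4.72 tilt deg [0.04 0.02] F jig [-1.86  1.27  2.44] M [-0.29  0.26  0.01] grip 0.095
```

Request:
send_rows:
  plan:
    - [0,-0.0004,0,0,0,0,0.0]
    - [-0.004,-0.0004,0,0,0,0,0.0]
    - [-0.009,-0.0004,0,0,0,0,0.0]
    - [-0.013,-0.0004,0,0,0,0,0.0]
    - [-0.015,-0.0004,0,0,0,0,0.0]
    - [-0.015,-0.0004,0,0,0,0,0.0]
    - [-0.015,-0.0004,0,0,0,0,0.0]

```text
time: 10.6
tcp_pos: [0.5315, 0.1026, 0.0297]
orientation: [-0.706, 0.029, -0.029, 0.707]
contact_force: [-0.2, 0.3, 1.7]
grip_width: 0.096
```

```bash
python3 - <<'E'
from edges import *
st()
f=grab_frame("wrist"); np.savez("w8.npz",**f); crop(f,150,80,260,195,3,"w8.png")
edges(f,.012,rc=(240,400))
E
```

```text
t 10.6 tcp jig [-63.46  21.33] z 29.67 yaw -4.68 tilt deg [-0.04  0.03] F jig [0.29 0.27 1.74] M [ 0.17 -0.    0.01] grip 0.096
n 160 of 160 slope deg -0.027 x at y=20: -1.77 rows [[240.0, 130.2], [399.0, 133.3]]
n 72 of 95 slope deg 0.078 x at y=20: -38.62 rows [[233.0, 190.9], [327.0, 191.9]]
```

View pics/w8.png

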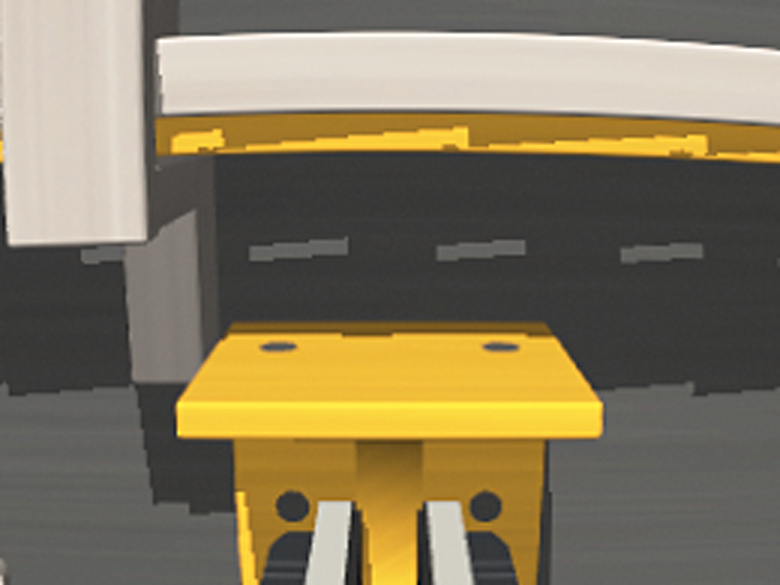

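Request:
send_rows:
  plan:
    - [0,-0.0003,0.004,0,0,0,0.0]
    - [0,-0.0003,0.01,0,0,0,0.0]
    - [0,-0.0003,0.017,0,0,0,0.0]
    - [0,-0.0003,0.022,0,0,0,0.0]
    - [0,-0.0003,0.025,0,0,0,0.0]
    - [0,-0.0003,0.025,0,0,0,0.0]
    - [0,-0.0003,0.025,0,0,0,0.0]

```text
time: 11.35
tcp_pos: [0.5334, 0.1268, 0.0297]
orientation: [0.707, -0.029, 0.029, -0.706]
contact_force: [-1.5, -2.4, 4.2]
grip_width: 0.1
```

```bash
python3 - <<'E'
from edges import *
st()
f=grab_frame("wrist"); np.savez("w9.npz",**f); crop(f,150,80,260,195,3,"w9.png")
E
```

```text
t 11.35 tcp jig [-39.16  21.34] z 29.7 yaw -4.7 tilt deg [-0.04 -0.03] F jig [-2.54  1.33  4.22] M [-0.8   0.26  0.02] grip 0.1
```

View pics/w9.png

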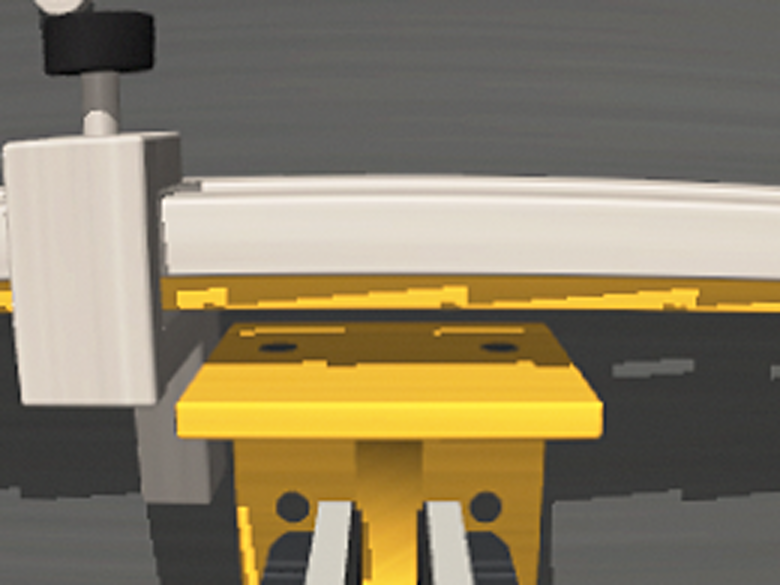

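```bash
python3 - <<'E'
from edges import *
f=dict(np.load("w9.npz"))
px=lambda L:np.array(L)/3+[150,80]-.5
print([tj(p).round(2) for p in back(f,px([(240,310),(400,310),(600,311),(232,324),(548,324),(180,402),(602,402),(212,503),(225,480)]),[.056,.056,.056,.012,.012,.068,.068,.033,.012],1)])
E
```

```text
[array([ 0.1 , 43.78]), array([1.000e-02, 1.892e+01]), array([  0.02, -12.42]), array([-12.  ,  52.52]), array([-12.  , -11.53]), array([-11.16,  51.46]), array([-11.16, -10.83]), array([-42.33,  54.62]), array([-45.97,  55.66])]
```

Request:
send_rows:
  plan:
    - [0,-0.0003,0.002,0,0,0,0.0]
    - [-0.001,-0.0003,0.005,0,0,0,0.0]
    - [-0.0015,-0.0003,0.007,0,0,0,0.0]
    - [-0.002,-0.0003,0.008,0,0,0,0.0]
    - [-0.002,-0.0003,0.008,0,0,0,0.0]
    - [-0.002,-0.0003,0.008,0,0,0,0.0]

```text
time: 12.0
tcp_pos: [0.5322, 0.1361, 0.0297]
orientation: [-0.706, 0.029, -0.029, 0.707]
contact_force: [1.1, -1.1, -3.2]
grip_width: 0.103
```

```bash
python3 - <<'E'
from edges import *
st()
E
```

```text
t 12.0 tcp jig [-30.    23.36] z 29.74 yaw -4.67 tilt deg [-0.02  0.04] F jig [-0.99 -1.17 -3.16] M [-0.09 -0.17 -0.03] grip 0.103
```

Request:
send_rows:
  plan:
    - [-0.0004,0,0,0,0,0,0.0]
    - [-0.0007,0,0,0,0,0,0.0]
    - [-0.0007,0,0,0,0,0,0.0]

```text
time: 12.3
tcp_pos: [0.5318, 0.1359, 0.0299]
orientation: [-0.706, 0.029, -0.029, 0.707]
contact_force: [1.7, 1.3, -5.2]
grip_width: 0.101
```

```bash
python3 - <<'E'
from edges import *
st()
E
```

```text
t 12.3 tcp jig [-30.29  23.73] z 29.9 yaw -4.69 tilt deg [0.01 0.03] F jig [ 1.45 -1.58 -5.23] M [ 0.15 -0.37 -0.02] grip 0.101
```

Request:
send_rows:
  plan:
    - [-0.0004,0,0,0,0,0,0.0]
    - [-0.0007,0,0,0,0,0,0.0]
    - [-0.0007,0,0,0,0,0,0.0]

```text
time: 12.6
tcp_pos: [0.5316, 0.1355, 0.0302]
orientation: [-0.706, 0.029, -0.029, 0.707]
contact_force: [3.3, 0.1, -6.5]
grip_width: 0.1
```

```bash
python3 - <<'E'
from edges import *
st()
f=grab_frame("wrist"); np.savez("w10.npz",**f); crop(f,190,90,120,100,6,"w10.png")
E
```

```text
t 12.6 tcp jig [-30.63  23.89] z 30.17 yaw -4.71 tilt deg [0.07 0.02] F jig [ 0.4  -3.23 -6.51] M [ 0.16 -0.73 -0.14] grip 0.1
```

View pics/w10.png

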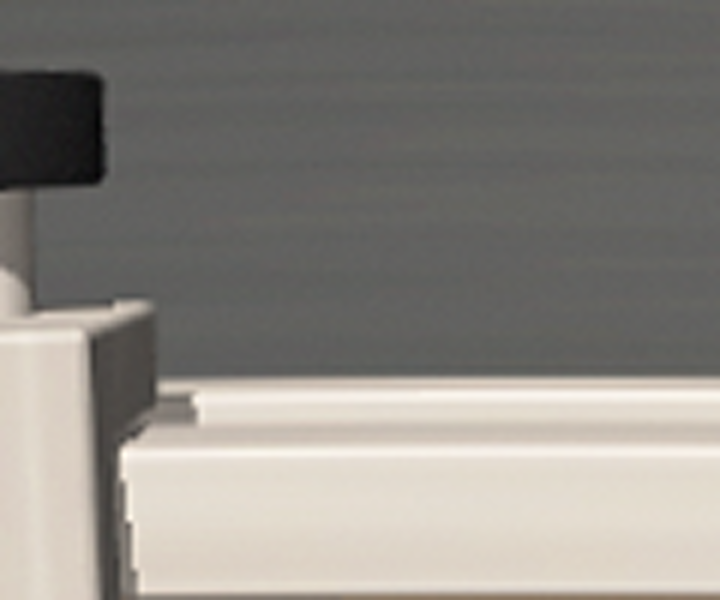

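Request:
send_rows:
  plan:
    - [-0.0002,0.0002,0.001,0,0,0,0.0]
    - [-0.0002,0.0002,0.0015,0,0,0,0.0]
    - [-0.0002,0.0002,0.0015,0,0,0,0.0]

```text
time: 12.95
tcp_pos: [0.5318, 0.1358, 0.0301]
orientation: [0.707, -0.029, 0.03, -0.706]
contact_force: [4.7, -0.9, -6.3]
grip_width: 0.098
```

```bash
python3 - <<'E'
from edges import *
st()
E
```

```text
t 12.95 tcp jig [-30.34  23.75] z 30.1 yaw -4.74 tilt deg [ 0.09 -0.05] F jig [-0.47 -4.74 -6.28] M [-0.53 -1.03 -0.05] grip 0.098
```

Request:
send_rows:
  plan:
    - [0,0,0.0005,0,0,0,0.0]
    - [0,0,0.001,0,0,0,0.0]
    - [0,0,0.001,0,0,0,0.0]
    - [0,0,0.001,0,0,0,0.0]

```text
time: 13.35
tcp_pos: [0.5318, 0.1366, 0.0301]
orientation: [0.707, -0.029, 0.03, -0.706]
contact_force: [4.6, -2.2, -5.2]
grip_width: 0.1
```

```bash
python3 - <<'E'
from edges import *
st()
E
```

```text
t 13.35 tcp jig [-29.51  23.77] z 30.11 yaw -4.75 tilt deg [ 0.09 -0.06] F jig [-1.82 -4.73 -5.16] M [-0.59 -1.06 -0.06] grip 0.1
```

Request:
send_rows:
  plan:
    - [0,0,0.0005,0,0,0,0.0]
    - [0,0,0.0005,0,0,0,0.0]
    - [0,0,0.0005,0,0,0,0.0]

```text
time: 13.65
tcp_pos: [0.5319, 0.1372, 0.0301]
orientation: [0.707, -0.029, 0.03, -0.706]
contact_force: [5.0, -3.1, -5.6]
grip_width: 0.099
```

```bash
python3 - <<'E'
from edges import *
st()
f=grab_frame("wrist"); np.savez("w11.npz",**f); crop(f,190,150,180,150,4,"w11.png")
E
```

```text
t 13.65 tcp jig [-28.97  23.75] z 30.12 yaw -4.74 tilt deg [ 0.09 -0.06] F jig [-2.68 -5.28 -5.56] M [-0.52 -1.   -0.07] grip 0.099
```

View pics/w11.png

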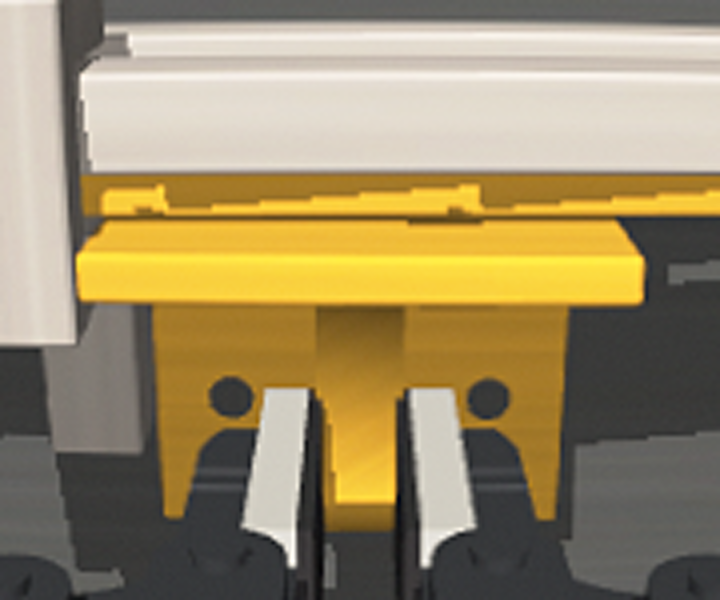

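```bash
python3 - <<'E'
from edges import *
f=dict(np.load("w11.npz"))
px=lambda L:np.array(L)/4+[190,150]-.5
print([tj(p).round(2) for p in back(f,px([(300,214),(600,214),(90,256),(640,256),(350,221),(600,221)]),[.056,.056,.068,.068,.056,.056],1)])
E
```

```text
[array([ 0.38, 29.99]), array([ 0.34, -5.7 ]), array([-1.07, 52.87]), array([-1.18, -8.16]), array([-0.49, 24.09]), array([-0.52, -5.75])]
```

Request:
send_rows:
  plan:
    - [0,0,0.0004,0,0,0,0.0]
    - [0,0,0.0007,0,0,0,0.0]
    - [0,0,0.0007,0,0,0,0.0]

```text
time: 14.0
tcp_pos: [0.5319, 0.1378, 0.0301]
orientation: [0.707, -0.029, 0.03, -0.706]
contact_force: [4.0, -2.4, -4.7]
grip_width: 0.104
```

```bash
python3 - <<'E'
from edges import *
st()
E
```

```text
t 14.0 tcp jig [-28.31  23.75] z 30.15 yaw -4.75 tilt deg [ 0.09 -0.06] F jig [-2.05 -4.18 -4.72] M [-0.55 -0.96 -0.08] grip 0.104
```

Request:
send_rows:
  plan:
    - [0,0,0.0004,0,0,0,0.0]
    - [0,0,0.0007,0,0,0,0.0]
    - [0,0,0.0007,0,0,0,0.0]

```text
time: 14.3
tcp_pos: [0.532, 0.1383, 0.0301]
orientation: [0.707, -0.029, 0.03, -0.706]
contact_force: [4.4, -2.6, -4.9]
grip_width: 0.098
```

```bash
python3 - <<'E'
from edges import *
st()
E
```

```text
t 14.3 tcp jig [-27.83  23.71] z 30.13 yaw -4.75 tilt deg [ 0.09 -0.08] F jig [-2.25 -4.6  -4.89] M [-0.64 -0.97 -0.  ] grip 0.098
```

Request:
send_rows:
  plan:
    - [0,0,0.0004,0,0,0,0.0]
    - [0,0,0.0006,0,0,0,0.0]
    - [0,0,0.0006,0,0,0,0.0]

```text
time: 14.6
tcp_pos: [0.532, 0.1383, 0.0302]
orientation: [0.707, -0.029, 0.03, -0.706]
contact_force: [4.0, -4.9, -5.4]
grip_width: 0.099
```

```bash
python3 - <<'E'
from edges import *
st()
E
```

```text
t 14.6 tcp jig [-27.79  23.66] z 30.16 yaw -4.77 tilt deg [ 0.09 -0.11] F jig [-4.58 -4.37 -5.37] M [-0.88 -0.95  0.02] grip 0.099
```

Request:
send_rows:
  plan:
    - [0,0.0003,0.0002,0,0,0,0.0]
    - [0,0.0003,0.0004,0,0,0,0.0]
    - [0,0.0003,0.0004,0,0,0,0.0]

```text
time: 14.9
tcp_pos: [0.5321, 0.1383, 0.0299]
orientation: [0.707, -0.029, 0.03, -0.706]
contact_force: [3.5, -4.0, -3.4]
grip_width: 0.094
```

```bash
python3 - <<'E'
from edges import *
st()
E
```

```text
t 14.9 tcp jig [-27.8   23.62] z 29.95 yaw -4.78 tilt deg [ 0.09 -0.13] F jig [-3.71 -3.79 -3.35] M [-1.06 -0.9  -0.04] grip 0.094
```

Request:
send_rows:
  plan:
    - [0,0,0.0003,0,0,0,0.0]
    - [0,0,0.0006,0,0,0,0.0]
    - [0,0,0.0006,0,0,0,0.0]
    - [0,0,0.0006,0,0,0,0.0]

```text
time: 15.3
tcp_pos: [0.5321, 0.1384, 0.03]
orientation: [0.708, -0.029, 0.03, -0.705]
contact_force: [3.3, -5.4, -2.9]
grip_width: 0.097
```

```bash
python3 - <<'E'
from edges import *
st()
E
```

```text
t 15.3 tcp jig [-27.71  23.61] z 29.98 yaw -4.79 tilt deg [ 0.09 -0.16] F jig [-5.11 -3.69 -2.9 ] M [-1.25 -0.83  0.01] grip 0.097
```

Request:
send_rows:
  plan:
    - [0,0,0.0004,0,0,0,0.0]
    - [0,0,0.0008,0,0,0,0.0]
    - [0,0,0.001,0,0,0,0.0]
    - [0,0,0.001,0,0,0,0.0]
    - [0,0,0.001,0,0,0,0.0]

```text
time: 15.8
tcp_pos: [0.5321, 0.1384, 0.03]
orientation: [0.708, -0.029, 0.03, -0.705]
contact_force: [4.1, -6.6, -2.3]
grip_width: 0.101
```

```bash
python3 - <<'E'
from edges import *
st()
E
```

```text
t 15.8 tcp jig [-27.74  23.6 ] z 29.97 yaw -4.82 tilt deg [ 0.08 -0.23] F jig [-6.28 -4.58 -2.28] M [-1.67 -0.79  0.06] grip 0.101
```

Request:
send_rows:
  plan:
    - [0,0,0.0005,0,0,0,0.0]
    - [0,0,0.001,0,0,0,0.0]
    - [0,0,0.0015,0,0,0,0.0]
    - [0,0,0.0015,0,0,0,0.0]
    - [0,0,0.0015,0,0,0,0.0]

```text
time: 16.3
tcp_pos: [0.5321, 0.1383, 0.03]
orientation: [0.708, -0.03, 0.03, -0.704]
contact_force: [3.7, -9.1, -2.2]
grip_width: 0.099
```

```bash
python3 - <<'E'
from edges import *
st()
f=grab_frame("wrist"); np.savez("w12.npz",**f); crop(f,190,150,180,150,4,"w12.png")
E
```

```text
t 16.3 tcp jig [-27.78  23.62] z 29.98 yaw -4.87 tilt deg [ 0.07 -0.32] F jig [-8.81 -4.43 -2.2 ] M [-2.16 -0.73  0.03] grip 0.099
```

View pics/w12.png

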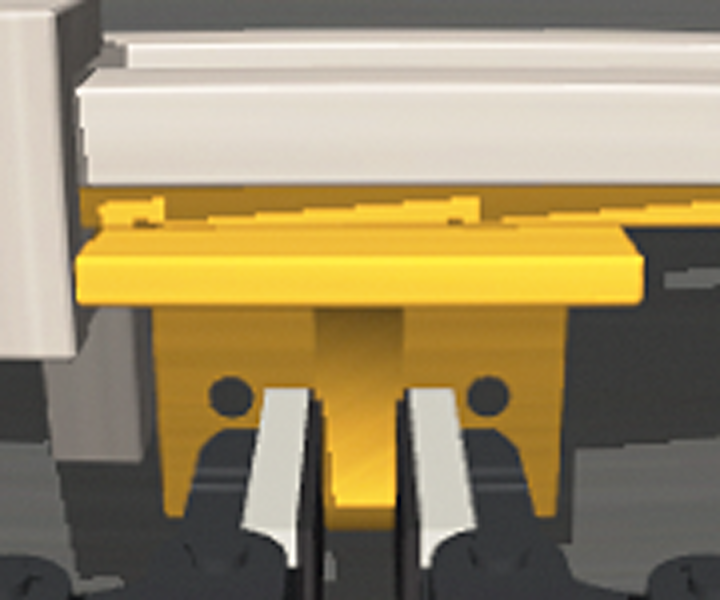

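Request:
send_rows:
  plan:
    - [0,0,0.0005,0,0,0,0.0]
    - [0,0,0.001,0,0,0,0.0]
    - [0,0,0.0015,0,0,0,0.0]
    - [0,0,0.0018,0,0,0,0.0]
    - [0,0,0.0018,0,0,0,0.0]
    - [0,0,0.0018,0,0,0,0.0]

```text
time: 16.95
tcp_pos: [0.5321, 0.1383, 0.03]
orientation: [0.709, -0.03, 0.031, -0.704]
contact_force: [3.3, -11.9, -1.0]
grip_width: 0.095
```

```bash
python3 - <<'E'
from edges import *
st()
E
```

```text
t 16.95 tcp jig [-27.79  23.63] z 29.97 yaw -4.93 tilt deg [ 0.05 -0.43] F jig [-11.63  -4.31  -1.  ] M [-2.95 -0.61  0.05] grip 0.095
```

Request:
send_rows:
  plan:
    - [0,0,0.0003,0,0,0,0.0]
    - [0,0,0.0006,0,0,0,0.0]
    - [0,0,0.0006,0,0,0,0.0]
    - [0,0,0.0006,0,0,0,0.0]
    - [0,0,0.0006,0,0,0,0.0]
    - [0,0,0.0006,0,0,0,0.0]
    - [0,0,0.0006,0,0,0,0.0]
    - [0,0,0.0006,0,0,0,0.0]
    - [0,0,0.0006,0,0,0,0.0]
    - [0,0,0.0006,0,0,0,0.0]

```text
time: 17.95
tcp_pos: [0.5321, 0.1383, 0.03]
orientation: [0.709, -0.03, 0.031, -0.704]
contact_force: [2.7, -14.1, -0.3]
grip_width: 0.093
```

```bash
python3 - <<'E'
from edges import *
st()
f=grab_frame("wrist"); np.savez("w13.npz",**f); crop(f,190,150,180,150,4,"w13.png")
g=grab_frame("scene"); np.savez("s13.npz",**g); crop(g,270,170,110,120,5,"s13.png")
t=grab_frame("top"); crop(t,180,145,100,115,6,"t13.png"); st()
px=lambda L:np.array(L)/4+[190,150]-.5
E
```

```text
t 17.95 tcp jig [-27.81  23.62] z 29.98 yaw -4.95 tilt deg [ 0.05 -0.47] F jig [-13.86  -3.89  -0.33] M [-3.13 -0.57  0.06] grip 0.093
t 18.1 tcp jig [-27.82  23.61] z 29.98 yaw -4.95 tilt deg [ 0.05 -0.47] F jig [-13.34  -3.39  -0.38] M [-3.15 -0.59  0.04] grip 0.098
```

View pics/w13.png

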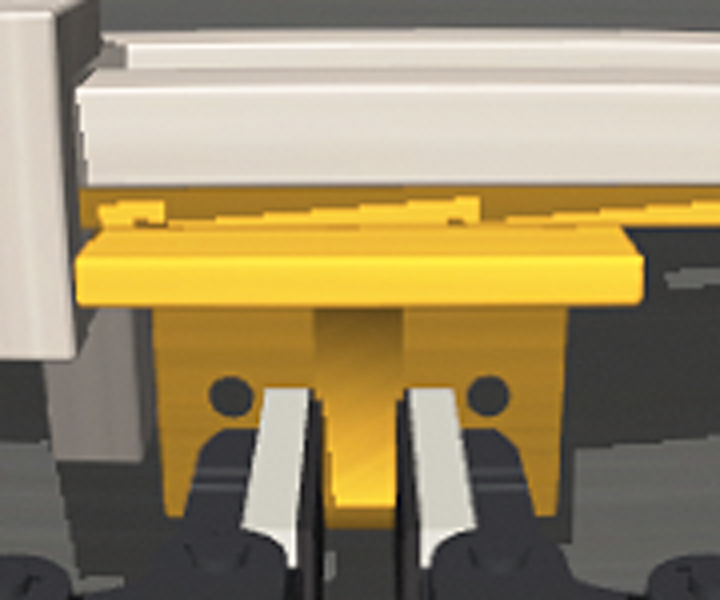

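View pics/s13.png

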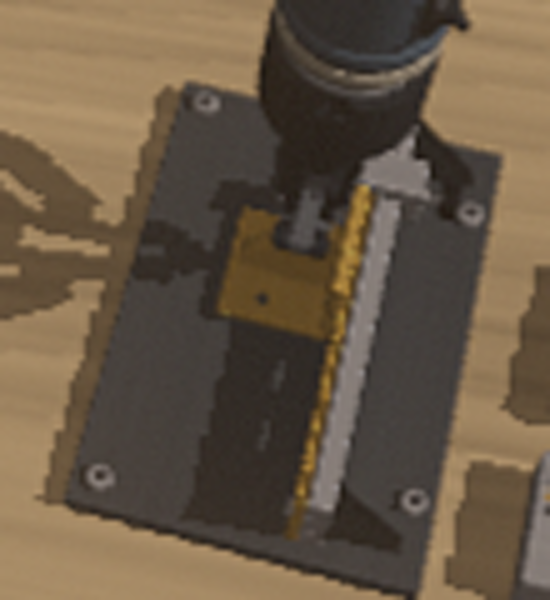

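Request:
send_rows:
  plan:
    - [0,0,0,0,0,0,0]
    - [0,0,0,0,0,0,0]
    - [0,0,0,0,0,0,0]
    - [0,0,0,0,0,0,0]
    - [0,0,0,0,0,0,0]
    - [0,0,0,0,0,0,0]
    - [0,0,0,0,0,0,0]
    - [0,0,0,0,0,0,0]
    - [0,0,0,0,0,0,0]
    - [0,0,0,0,0,0,0]
    - [0,0,0,0,0,0,0]
    - [0,0,0,0,0,0,0]
    - [0,0,0,0,0,0,0]
    - [0,0,0,0,0,0,0]
    - [0,0,0,0,0,0,0]
    - [0,0,0,0,0,0,0]
    - [0,0,0,0,0,0,0]
    - [0,0,0,0,0,0,0]
    - [0,0,0,0,0,0,0]
    - [0,0,0,0,0,0,0]

```text
time: 20.1
tcp_pos: [0.5321, 0.1383, 0.03]
orientation: [0.709, -0.03, 0.031, -0.704]
contact_force: [2.8, -13.5, 0.0]
grip_width: 0.098
```

```bash
python3 - <<'E'
from edges import *
st()
E
```

```text
t 20.1 tcp jig [-27.78  23.62] z 29.98 yaw -4.95 tilt deg [ 0.05 -0.47] F jig [-13.2   -3.89   0.04] M [-3.15 -0.63  0.1 ] grip 0.098
```

Request:
send_rows:
  plan:
    - [0,0,0,0,0,0,0]
    - [0,0,0,0,0,0,0]
    - [0,0,0,0,0,0,0]
    - [0,0,0,0,0,0,0]
    - [0,0,0,0,0,0,0]
    - [0,0,0,0,0,0,0]
    - [0,0,0,0,0,0,0]
    - [0,0,0,0,0,0,0]
    - [0,0,0,0,0,0,0]
    - [0,0,0,0,0,0,0]
    - [0,0,0,0,0,0,0]
    - [0,0,0,0,0,0,0]
    - [0,0,0,0,0,0,0]
    - [0,0,0,0,0,0,0]
    - [0,0,0,0,0,0,0]
    - [0,0,0,0,0,0,0]
    - [0,0,0,0,0,0,0]
    - [0,0,0,0,0,0,0]
    - [0,0,0,0,0,0,0]
    - [0,0,0,0,0,0,0]

```text
time: 22.1
tcp_pos: [0.5321, 0.1383, 0.03]
orientation: [0.709, -0.03, 0.031, -0.704]
contact_force: [3.2, -14.4, -0.4]
grip_width: 0.101
```

```bash
python3 - <<'E'
from fit import *
from edges import *
st()
f=grab_frame("wrist"); np.savez("w14.npz",**f)
px=lambda L:np.array(L)/4+[190,150]-.5
uv=px([(77,257),(643,257),(76,304),(642,304)]); P=[(30,32,56),(30,-32,56),(24,32,56),(24,-32,56)]
q,r=fit([(f,P,uv,1)],[*w(-30,22.7),1.489],.012); print("br",tj(q),np.degrees(q[2]-JY),r.round(2).tolist())
E
```

```text
t 22.1 tcp jig [-27.78  23.63] z 29.97 yaw -4.95 tilt deg [ 0.05 -0.47] F jig [-14.13  -4.4   -0.36] M [-3.13 -0.59  0.07] grip 0.101
br [-29.47729414  22.90734109] -0.2950861603097175 [[-1.55, -0.43], [1.31, -0.4], [-0.4, 0.55], [0.65, 0.58]]
```

```bash
python3 - <<'E'
from edges import *
from plant import sign_off
st(); print(sign_off())
E
```

```text
t 22.15 tcp jig [-27.78  23.64] z 29.98 yaw -4.95 tilt deg [ 0.05 -0.47] F jig [-13.69  -4.45  -0.06] M [-3.15 -0.56  0.07] grip 0.096
the job is handed in; nothing more can be done
None
```

I gripped the ribbed bracket by its rib at 35 N and stood it on the base plate. I then slid it against the stop and pressed it onto the rail. I held it there for over 4 s and handed the job in at 22.15 s, still gripping and pressing.

Last checks:
- **Push towards the rail:** the wrist force read about 13 to 14 N. About 2 N of that could be friction, so the force on the rail itself is probably 11 to 14 N.
- **Against the stop:** the push was about 4 N, far below what would slide it. The wrist picture suggests a gap of up to about 0.7 mm.
- **Standing on the plate:** it carries about 5 N, roughly the bracket's weight, and the height matches contact with the plate.
- **Squareness:** the bracket is about 0.3° off the rail by the camera, and the tool is tilted 0.5°.
- **Position:** the camera fit puts the bracket within about 0.5 mm of the seated place. The fit residuals were up to 1.5 px and the calibration is good to about 2 mm.
- **Other things on the bench:** I saw no contact with any of them, but I did not re-measure their positions or the stop's.

One disagreement: with the gripper open, the fingertips in the wrist picture seemed about 30 mm higher than expected. The scene picture and the firm grip, which stopped at about 8.4 mm on the 10 mm rib, showed they were where they should be.

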